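# Hang the slide basket in the staining tank

### The job

The rinsed steel slide basket is lying on its front on the bench. Stand it upright on the bench and let go, then take it by its handle and hang it inside the open glass tank (not the covered one): hook its bent lip over either of the two short end walls and bring it fully down on the rim, so that the basket hangs upright and square, clear of the tank floor, and let go. The tank is glass, so work gently, and leave the other things on the bench where they are.

Things in the scene. Friction and masses are not known exactly. Their poses are not given: they have to be found in the camera images.
- basket_box (a point): Loose slotted-steel slide basket, about 0.3 kg: open-topped box 60 wide (y), 44 deep (x), 70 mm high (z). z: from its foot up to the handle; x: out through the back sheet, the way the lip overhangs; y: along the lip. Point: centre of the box, 35 mm above the foot, 22 mm inward of the back sheet. Lies on its front at the start (x up); let go leaning under 10 deg to its front it rocks upright.
- basket_handle (a point): Centre of the basket's handle: flat black plastic grip 96 mm long (y), 10 thick (x), 34 high (z), standing on the lip's crown; from the box centre 77 mm in z, 26.5 mm in x. Same axes. Too wide to span, so it is pinched across its thickness, which needs the basket upright; lying, the basket is taken across the 60 mm box.
- basket_lip (a point): Middle of the underside of the basket's lip, where the rim comes to rest: 92 mm above the foot; from the box centre 57 mm in z, 26.5 mm in x. Same axes. It is mid-way across the 9 mm channel between the back sheet and the lip's flange. Crown 3 mm thick; flange 3 mm thick, 96 mm wide, reaching 18 mm below this point.
- tank: Open glass staining tank, fast to the bench: 150 long (its x), 100 wide (y), 120 mm high, walls and floor 6 mm, ground white rim; inside 138 x 88 mm, so no room for fingers beside the box. Origin: centre of the underside, z up. Middles of the short end walls: 72 mm from the origin along +x and -x. Hung, the basket's foot is 28 mm above the bench.
- covered_tank: The same tank with a flat steel lid (158 x 108 mm) and a black knob on it, 150 mm high in all, fast to the bench; not to be used. Origin: centre of its underside.
- slide_box: Bystander: closed grey plastic slide box, 84 x 102 mm, 36 mm high, loose. Origin: centre of its underside, z up.
- petri_dish: Bystander: shallow clear round dish, 92 mm across, 16 mm high, loose. Origin: centre of its underside, z up.
- dropper_bottle: Bystander: small amber glass bottle with black cap, 38 mm across, 85 mm high, loose. Origin: centre of its underside, z up.
- beaker: Bystander: open glass beaker, 72 mm across, 90 mm high, loose. Origin: centre of its underside, z up.
- wash_bottle: Bystander: white plastic wash bottle with bent spout, 70 mm across, about 190 mm high, loose; the spout reaches 75 mm out along its -x. Origin: centre of its underside, z up.
- forceps: Bystander: steel forceps lying flat, 125 mm long along its x, loose. Origin: centre of its underside, z up.
- coplin_jar: Bystander: slim round open glass staining jar, 60 mm across, 88 mm high, loose. Origin: centre of its underside, z up.
- stain_bottle: Bystander: amber glass reagent bottle with white cap, 58 mm across, 125 mm high, loose. Origin: centre of its underside, z up.
Mind the look-alikes: they are no part of the job. What is shaped like the part that bears basket_box but green is not meant. Leave any pink look-alike of the tank alone.

How it is judged:
On the way, in this order (a step that is already met when the one before it is completed fails the run):
1. the basket stands upright on the bench, let go (angle between basket_box's own z axis and vertical below 0.1 rad and height (world z) of basket_box below 0.045 m and contact force between the fingers and basket below 0.1 N and linear speed of basket below 0.03 m/s), for 0.2 s.
2. the basket is lifted off the bench, held by its handle (distance between the grasp point and basket_handle below 0.05 m and height (world z) of basket_box above 0.1 m and contact force between the fingers and basket above 1 N), for 0.2 s.
At the end, for the whole second after the job is handed in: Basket hangs in the open tank from a short end wall, box inside, flange outside: mid-lip within 4 mm of the wall's middle, 4 mm of the rim's height (120 mm) and 18 mm of the tank's centre line; upright within 4 degrees, square within 8; at rest, let go (((x of basket_lip in the frame of tank between 0.068 and 0.076 m and x of basket_box in the frame of tank between 0.035 and 0.056 m) or (x of basket_lip in the frame of tank between -0.076 and -0.068 m and x of basket_box in the frame of tank between -0.056 and -0.035 m)) and y of basket_lip in the frame of tank between -0.018 and 0.018 m and z of basket_lip in the frame of tank between 0.116 and 0.123 m and angle between basket_box's own z axis and vertical below 0.07 rad and angle between the x axis of basket_box and the x axis of tank, either way round below 0.14 rad and linear speed of basket below 0.02 m/s and contact force between the fingers and basket below 0.1 N); the robot touches nothing.
It fails at once if the glass tank struck or pressed with more than 80 N (contact force between tank and basket above 80 N or contact force between tank and the fingers above 80 N or contact force between tank and the arm above 80 N).
It fails at once if the covered tank struck or pressed with more than 80 N (contact force between covered_tank and basket above 80 N or contact force between covered_tank and the fingers above 80 N or contact force between covered_tank and the arm above 80 N).
It fails at once if another thing on the bench moved more than 30 mm (distance of any of slide_box, petri_dish, dropper_bottle, beaker, wash_bottle, forceps, coplin_jar, stain_bottle from where it was at the start of the episode above 0.03 m).
It also fails if it takes over 61 s, if anything falls off the work surface, if the arm or the gripper's body presses on something with over 40 N, if the wrist force passes 120 N, or if a joint passes its speed limit or range.

### The arm

A 7-joint arm with a two-finger parallel gripper is mounted at the origin on the work surface. World frame = base frame: x ahead of the robot, y to its left, z up, the work surface at z = 0. Lengths are in m, angles in rad, forces in N, time in s.
With the tool pointing down it reaches from about 0.4 to 0.875 m from the base axis. Payload 19.3 kg.
Tool frame: the origin (TCP) lies on the centre line of the jaws, within the pads' length; the fingertips stand 11 mm ahead of it and the grasp point (between the pads) lies 8 mm behind it; y points along the fingers, x is the direction in which the jaws open and shut, and the axes are right-handed (so a half turn about y gives the same grasp; the last joint's range is limited). The gripper opens to 85 mm and grips with 20 to 120 N. Pads are 22 mm wide; open, the fingers measure 114 mm over their backs; the gripper's body (76 mm by 85 mm) begins 54 mm behind the grasp point. The pads swing forward as they close: fully open they stand 13 mm farther back than shut.
Start: joints at [-1.179, 0.521, -0.036, 1.599, 0.021, 1.021, -0.113], TCP at [0.278, 0.56, 0.242] pointing down, gripper open.
Joint ranges: [-2.91, 2.91], [-0.3, 2.13], [-1.5, 1.42], [0.17, 2.43], [-1.26, 4.41], [0.16, 1.93], [-2.52, 2.52]. Speed limits (rad/s): [1.89, 1.89, 2.39, 2.39, 3.01, 3.01, 3.01].

### API

Orientations are given as [roll, pitch, yaw] about the fixed x, y, z axes, in that order (R = Rz(yaw) Ry(pitch) Rx(roll)).
In Python, from workcell import monitor, cams, bot gives the robot as it stands.
- The arm moves only by the tool send_rows, never from a script. Its argument "series" is text: rows parted by semicolons, each of 7 numbers parted by spaces: the turn, a rotation vector about the tool's x, y, z in rad, then the shift along the tool's x, y, z in mm, then the opening, from 0 (shut) to 1 (fully open). In form: ax ay az tx ty tz claw; .... A call has 1 to 20 rows; each row is the pose to reach, as a shift and turn from the pose commanded when the call began, along the tool's axes at that moment; what a row does not reach only later rows make up. A row lasts 1/12 s, in which the tool goes at most 41.7 mm and 7.16 degrees, less where a joint would pass 70% of its speed; a pose out of reach is approached as far as the arm can. A call with a gripper value outside its range is refused whole. The fingers move at their own pace and stop on an object; "force" is the grip in N (left out, the last holds). Time passes only in rows, so rows that repeat a pose let the fingers close. It gives the time, the measured TCP pose, the force and the opening at its end, in the units of the state.
- monitor.observe(): the state, without advancing time (a new reading comes with each control period).
- cams.grab_frame(name): name is "side" or "top"; returns the picture (420x560x3 uint8, red, green, blue); there is no depth.
- cams.get_calibration(name): a dict with "mtx" (3x3 intrinsics, pixels), "k1" (the pictures are not rectified: a ray, as slopes to the right and down, at radius r is drawn at 1 + k1 r^2 times it, then the intrinsics apply), "origin" and "attitude" of the camera in the world. Camera axes: x right, y down, z forward; pixel columns grow to the right and rows downward; lengths in m; the calibration is good to about 2 mm. A picture is of the moment at which its call begins. get_calibration takes no time and is no camera call.
- bot.job_done(): hands the job in, once; it reports no verdict.
The state is a dict: "clock": time; "qpos": joint angles; "qd": joint speeds; "joint_efforts": joint torques, N m; "position": TCP position; "tool_rot": TCP orientation; "force": force on the tool from outside, world axes, zero at the start; "moment": the same for the moment, N m; "grip_width": finger opening in m.
Only numpy, scipy, OpenCV 4.12 (cv2) and the standard library are available. Lean on these libraries where they do the work, as an engineer would, in place of code of your own. Each camera call takes 0.05 s, during which the arm holds its last target.

## Working session

There is one attempt and no reset: what is moved stays moved. The work goes in short steps, Python scripts to look and compute and a tool call to move; the robot and the scene stay as the last step left them, time stands still between calls to the robot, and variables do not carry over. Pictures are saved under pics/ and viewed, and the job is handed in when it is done.

Besides the shell and the picture viewer there is one more tool, called after "Call:" in YAML: its name, and indented under it one key for each argument. send_rows: Moves the arm, as the interface text tells. Its arguments: {"type":"object","properties":{"series":{"type":"string"},"force":{"type":"number"}},"required":["series"]}

```bash
ls; mkdir -p pics
python3 - <<'E'
from workcell import monitor,cams,bot
import cv2,json
for n in("side","top"):
    im=cams.grab_frame(n); cv2.imwrite(f"pics/{n}0.png",im[:,:,::-1]); c=cams.get_calibration(n); print(n,c)
print(monitor.observe())
E
```

```text
pics
side {'mtx': array([[415.38227735,   0.        , 276.77189926],
       [  0.        , 415.38227735, 213.05457328],
       [  0.        ,   0.        ,   1.        ]]), 'k1': 0.04051781655514698, 'origin': array([ 0.38447428, -0.93938724,  0.92875826]), 'attitude': array([-2.30612157e+00,  9.14768661e-04, -1.31412861e-01])}
top {'mtx': array([[471.19397704,   0.        , 278.68136334],
       [  0.        , 471.19397704, 205.79667743],
       [  0.        ,   0.        ,   1.        ]]), 'k1': 0.0005402407173542889, 'origin': array([ 0.27968254, -0.01070685,  1.52932519]), 'attitude': array([-2.9910024 , -0.00857995, -1.55573045])}
{'clock': 0.1, 'qpos': array([-1.17920614,  0.52194625, -0.03634827,  1.59988838,  0.02116489,
        1.02107978, -0.11281867]), 'qd': array([-6.15968455e-05, -1.45399195e-03, -1.27433727e-04, -1.59467102e-04,
        3.04567118e-04,  4.56660126e-05,  6.35350846e-04]), 'joint_efforts': array([ 5.66504852e-03, -9.28467250e+01,  1.98521331e+00, -3.70527220e+01,
        1.82804576e-02,  5.45873714e-03,  6.24375730e-05]), 'position': array([0.27836374, 0.55930412, 0.24181054]), 'tool_rot': array([-1.57081908e+00,  9.38841852e-04,  1.10897506e+00]), 'force': array([-0.23523355,  0.13755418,  0.09266875]), 'moment': array([0.0038135 , 0.04224327, 0.0133663 ]), 'grip_width': 0.08520702488511434}
```

View pics/side0.png

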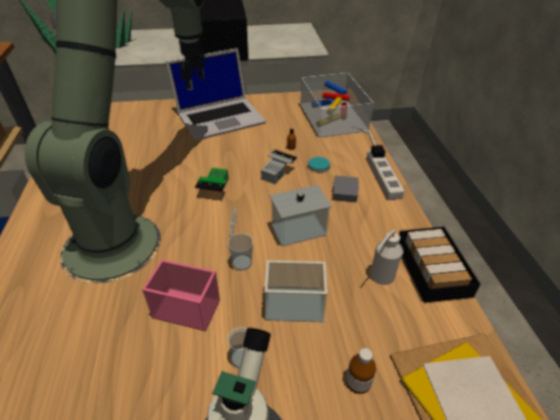

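View pics/top0.png

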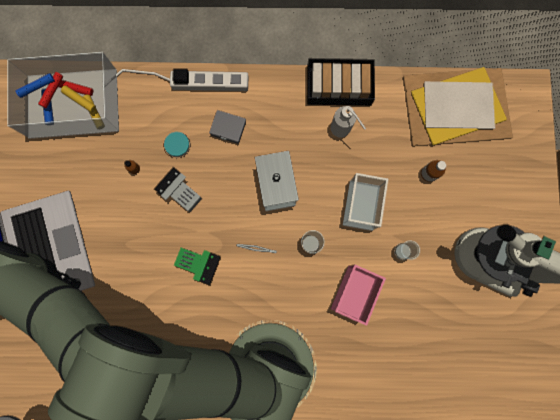

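```bash
cat > h.py <<'E'
import numpy as np,cv2
from scipy.spatial.transform import Rotation as R
from workcell import monitor,cams,bot
CAL={n:cams.get_calibration(n) for n in("side","top")}
def rot(rpy): return R.from_euler('xyz',rpy).as_matrix()
def ray(n,px):
    c=CAL[n];K=c['mtx'];d=np.array([(px[0]-K[0,2])/K[0,0],(px[1]-K[1,2])/K[1,1]])
    u=d.copy()
    for _ in range(20): u=d/(1+c['k1']*(u@u))
    v=rot(c['attitude'])@np.array([u[0],u[1],1]); return c['origin'],v
def onz(n,px,z):
    o,v=ray(n,px); return o+v*(z-o[2])/v[2]
def proj(n,P):
    c=CAL[n];q=rot(c['attitude']).T@(np.asarray(P)-c['origin']);u=q[:2]/q[2];u=u*(1+c['k1']*(u@u))
    K=c['mtx'];return np.array([K[0,0]*u[0]+K[0,2],K[1,1]*u[1]+K[1,2]])
def tri(a,b):
    o1,v1=ray('top',a);o2,v2=ray('side',b)
    v1/=np.linalg.norm(v1);v2/=np.linalg.norm(v2)
    A=np.stack([v1,-v2],1);s=np.linalg.lstsq(A,o2-o1,rcond=None)[0]
    p=o1+s[0]*v1;q=o2+s[1]*v2;return (p+q)/2,np.linalg.norm(p-q)
def crop(n,cx,cy,w,h,k,out,im=None):
    if im is None: im=cams.grab_frame(n)
    x0=int(cx-w/2);y0=int(cy-h/2);x0=max(x0,0);y0=max(y0,0)
    s=im[y0:y0+h,x0:x0+w];s=cv2.resize(s,None,fx=k,fy=k,interpolation=cv2.INTER_CUBIC)
    cv2.imwrite(out,s[:,:,::-1]);print(out,"origin",x0,y0,"scale",k)
E
python3 - <<'E'
from h import *
t=cv2.imread('pics/top0.png')[:,:,::-1];s=cv2.imread('pics/side0.png')[:,:,::-1]
a=cv2.resize(t[155:225,140:220],None,fx=6,fy=6,interpolation=cv2.INTER_CUBIC)
b=cv2.resize(s[135:195,245:325],None,fx=6,fy=6,interpolation=cv2.INTER_CUBIC)
cv2.imwrite('pics/bask_t.png',a[:,:,::-1]);cv2.imwrite('pics/bask_s.png',b[:,:,::-1])
a=cv2.resize(t[165:240,335:400],None,fx=8,fy=8,interpolation=cv2.INTER_CUBIC)
b=cv2.resize(s[250:330,255:335],None,fx=7,fy=7,interpolation=cv2.INTER_CUBIC)
cv2.imwrite('pics/tank_t.png',a[:,:,::-1]);cv2.imwrite('pics/tank_s.png',b[:,:,::-1])
E
```

```text
(no output)
```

View pics/bask_t.png

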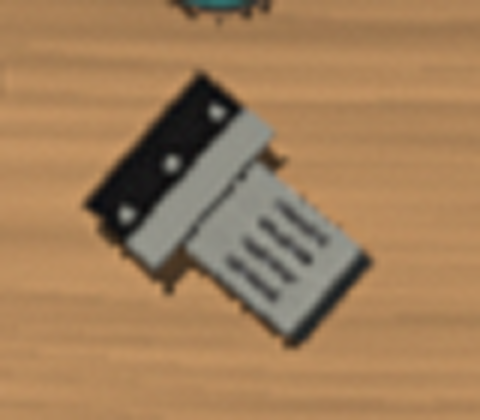

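View pics/bask_s.png

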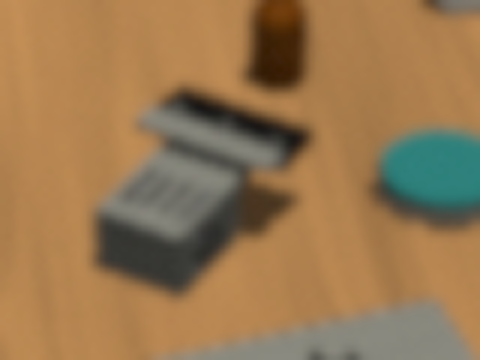

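View pics/tank_t.png

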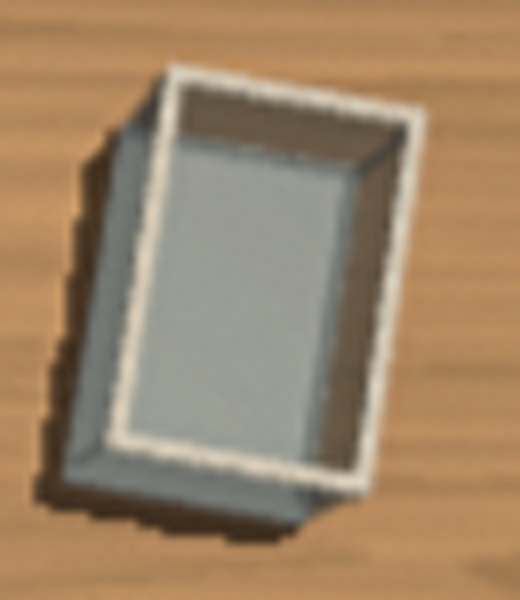

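View pics/tank_s.png

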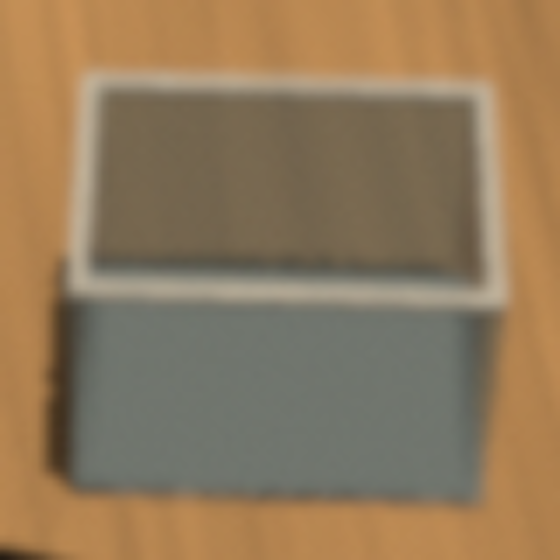

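Run:
```python
from h import *
t=cv2.imread('pics/top0.png')[:,:,::-1];s=cv2.imread('pics/side0.png')[:,:,::-1]
# tank rim: whitish mask
def rim(im,x0,y0,x1,y1):
    h=cv2.cvtColor(im,cv2.COLOR_RGB2HSV); m=((h[...,2]>185)&(h[...,1]<60)).astype(np.uint8)
    k=np.zeros_like(m);k[y0:y1,x0:x1]=m[y0:y1,x0:x1]
    c,_=cv2.findContours(k,cv2.RETR_EXTERNAL,cv2.CHAIN_APPROX_NONE);c=max(c,key=cv2.contourArea)
    hull=cv2.convexHull(c);
    for e in np.linspace(.01,.1,20):
        ap=cv2.approxPolyDP(hull,e*cv2.arcLength(hull,True),True)
        if len(ap)==4:break
    return ap[:,0,:],cv2.contourArea(hull)
for n,im,b in(("top",t,(335,160,400,240)),("side",s,(255,250,335,330))):
    q,a=rim(im,*b);print(n,q.tolist(),a)
    P=np.array([onz(n,p,.12) for p in q]);print((P*1000).round(0).tolist(),"ctr",P.mean(0).round(4))
    for i in range(4):print(np.linalg.norm(P[i]-P[(i+1)%4]).round(4),np.degrees(np.arctan2(*(P[(i+1)%4]-P[i])[[1,0]])).round(1))
# basket corners from crops
f=lambda p:np.array(p)/6+np.array([140,155])-.4
for nm,p,z in[("flangeA",(240,108),.056),("flangeB",(275,132),.056),("flangeC",(155,272),.056),("flangeD",(128,240),.056),("footA",(372,260),.044),("footB",(295,345),.044),("handA",(200,72),.0535),("handB",(85,205),.0535),("handC",(240,108),.0535),("handD",(128,240),.0535)]:
    print(nm,f(p).round(1),(onz("top",f(p),z)*1000).round(1))
for nm,p in dict(petri=(177,145),dropper=(133,167),forceps=(255,248),green=(198,265),slide=(228,127)).items():print(nm,onz("top",p,.02).round(3))
for nm,p in dict(covered=(276,178)).items():print(nm,onz("top",p,.12).round(3))
```

```text
top [[356, 173], [387, 179], [380, 225], [349, 220]] 1551.0
[[599.0, -255.0, 120.0], [582.0, -350.0, 120.0], [440.0, -326.0, 120.0], [454.0, -232.0, 120.0]] ctr [ 0.5188 -0.2905  0.12  ]
0.0963 -100.3
0.1438 170.4
0.0944 81.7
0.147 -8.8
side [[326, 292], [325, 291], [326, 290]] 1.0
[[581.0, -348.0, 120.0], [579.0, -345.0, 120.0], [582.0, -342.0, 120.0]] ctr [ 0.5807 -0.3448  0.12  ]
0.0036 118.4
0.004 40.6Traceback (most recent call last):
  File "<stdin>", line 16, in <module>
IndexError: index 3 is out of bounds for axis 0 with size 3
```

Run:
```python
from h import *
g=lambda p:np.array(p)/7+np.array([255,250])-.43
P=np.array([onz("side",g(p),.12) for p in[(82,74),(492,84),(508,305),(66,290)]])
print("tank side",(P*1000).round(0).tolist(),P.mean(0).round(4))
for i in range(4):print(np.linalg.norm(P[i]-P[(i+1)%4]).round(4),np.degrees(np.arctan2(*(P[(i+1)%4]-P[i])[[1,0]])).round(1))
g=lambda p:np.array(p)/8+np.array([335,165])-.44
P=np.array([onz("top",g(p),.12) for p in[(172,66),(428,108),(368,497),(105,450)]])
print("tank top",(P*1000).round(0).tolist(),P.mean(0).round(4))
for i in range(4):print(np.linalg.norm(P[i]-P[(i+1)%4]).round(4),np.degrees(np.arctan2(*(P[(i+1)%4]-P[i])[[1,0]])).round(1))
f=lambda p:np.array(p)/6+np.array([140,155])-.4
for nm,p,z in[("flangeA",(240,108),.056),("flangeB",(275,132),.056),("flangeC",(155,272),.056),("flangeD",(128,240),.056),("footA",(372,260),.044),("footB",(295,345),.044),("handA",(200,72),.0535),("handB",(85,205),.0535)]:
    print(nm,f(p).round(1),(onz("top",f(p),z)*1000).round(1))
f2=lambda p:np.array(p)/6+np.array([245,135])-.4
for nm,p,z in[("sflange-l-low",(140,122),.056),("sflange-r-low",(275,167),.056),("footL top",(98,212),.044),("footR top",(180,238),.044)]:
    print(nm,f2(p).round(1),(onz("side",f2(p),z)*1000).round(1))
for nm,p in dict(petri=(177,145),dropper=(133,167),forceps=(255,248),green=(198,265),slide=(228,127)).items():print(nm,onz("top",p,.02).round(3))
for nm,p in dict(covered=(276,178)).items():print(nm,onz("top",p,.12).round(3))
```

```text
tank side [[450.0, -229.0, 120.0], [599.0, -253.0, 120.0], [583.0, -351.0, 120.0], [434.0, -325.0, 120.0]] [ 0.5165 -0.2897  0.12  ]
0.1506 -9.4
0.0994 -99.4
0.1511 170.1
0.0981 80.3
tank top [[600.0, -255.0, 120.0], [585.0, -353.0, 120.0], [435.0, -327.0, 120.0], [451.0, -228.0, 120.0]] [ 0.5178 -0.2908  0.12  ]
0.099 -98.6
0.152 170.3
0.1003 80.7
0.1508 -10.2
flangeA [179.6 172.6] [605.4 297.8  56. ]
flangeB [185.4 176.6] [592.7 278.6  56. ]
flangeC [165.4 199.9] [516.3 338.4  56. ]
flangeD [160.9 194.6] [533.2 353.5  56. ]
footA [201.6 197.9] [526.6 226.3  44. ]
footB [188.8 212.1] [480.3 265.2  44. ]
handA [172.9 166.6] [625.2 320.5  53.5]
handB [153.8 188.8] [552.  377.8  53.5]
sflange-l-low [267.9 154.9] [519.7 339.5  56. ]
sflange-r-low [290.4 162.4] [594.9 281.3  56. ]
footL top [260.9 169.9] [485.8 266.4  44. ]
footR top [274.6 174.3] [531.  234.3  44. ]
petri [0.706 0.318 0.02 ]
dropper [0.629 0.458 0.02 ]
forceps [0.371 0.053 0.02 ]
green [0.315 0.233 0.02 ]
slide [0.771 0.152 0.02 ]
covered [ 0.579 -0.01   0.12 ]
```

```bash
cat >> h.py <<'E'
def cmd(p,Rt,o=None):
    o=o or monitor.observe();R0=rot(o['tool_rot']);d=R0.T@(np.array(p)-o['position'])*1000
    w=R.from_matrix(R0.T@Rt).as_rotvec();print("row: ",*w.round(4),*d.round(1)," ang",np.degrees(np.linalg.norm(w)).round(1),"dist",np.linalg.norm(d).round(1))
def down(az,tilt=0): # tool x at azimuth az deg, then turn about tool x by tilt deg
    return (R.from_euler('z',az,degrees=True)*R.from_euler('x',-90,degrees=True)*R.from_euler('x',tilt,degrees=True)).as_matrix()
def az(a): a=np.radians(a);return np.array([np.cos(a),np.sin(a),0])
E
python3 - <<'E'
from h import *
C=np.array([.532,.278,.022]);zb=az(52)
Rt=down(-38,-18);y=Rt[:,1]
tcp=C+.008*y
print(tcp,y); cmd(tcp-.11*y,Rt); cmd(tcp,Rt)
print(proj("top",C),proj("side",C))
E
```

```text
[0.530478   0.27605193 0.01439155] [-0.19024986 -0.24350871 -0.95105652]
row:  -0.2262 1.756 0.2774 -107.8 122.9 -358.7  ang 102.7 dist 394.2
row:  -0.2262 1.756 0.2774 -141.0 227.6 -351.9  ang 102.7 dist 442.2
[186.7450158  197.15942571] [273.36654084 171.95281521]
```

Call:
send_rows:
  series: "-0.2262 1.756 0.2774 -107.8 122.9 -358.7 1;-0.2262 1.756 0.2774 -107.8 122.9 -358.7 1;-0.2262 1.756 0.2774 -107.8 122.9 -358.7 1;-0.2262 1.756 0.2774 -107.8 122.9 -358.7 1;-0.2262 1.756 0.2774 -107.8 122.9 -358.7 1;-0.2262 1.756 0.2774 -107.8 122.9 -358.7 1;-0.2262 1.756 0.2774 -107.8 122.9 -358.7 1;-0.2262 1.756 0.2774 -107.8 122.9 -358.7 1;-0.2262 1.756 0.2774 -107.8 122.9 -358.7 1;-0.2262 1.756 0.2774 -107.8 122.9 -358.7 1;-0.2262 1.756 0.2774 -107.8 122.9 -358.7 1;-0.2262 1.756 0.2774 -107.8 122.9 -358.7 1;-0.2262 1.756 0.2774 -107.8 122.9 -358.7 1;-0.2262 1.756 0.2774 -107.8 122.9 -358.7 1;-0.2262 1.756 0.2774 -107.8 122.9 -358.7 1;-0.2262 1.756 0.2774 -107.8 122.9 -358.7 1;-0.2262 1.756 0.2774 -107.8 122.9 -358.7 1;-0.2262 1.756 0.2774 -107.8 122.9 -358.7 1;-0.2262 1.756 0.2774 -107.8 122.9 -358.7 1"

```text
clock: 1.68
position: [0.5514, 0.3032, 0.1194]
tool_rot: [-1.884, 0.001, -0.662]
force: [-0.5, -0.5, 0.0]
grip_width: 0.0852
```

Run:
```python
from h import *
o=monitor.observe();print(o['clock'],o['position'],o['qpos'].round(2),o['force'].round(1))
C=np.array([.532,.278,.022]);Rt=down(-38,-18);y=Rt[:,1];tcp=C+.008*y
cmd(tcp-.11*y,Rt); cmd(tcp,Rt)
crop("side",280,150,160,130,4,"pics/s1.png");crop("top",186,197,160,130,4,"pics/t1.png")
```

```text
1.6833 [0.55144979 0.30320239 0.11944782] [-0.9   0.88  0.47  1.44 -0.26  1.2  -1.06] [-0.5 -0.5  0. ]
row:  -0.0012 0.0016 -0.0002 0.2 0.5 -0.2  ang 0.1 dist 0.6
row:  -0.0012 0.0016 -0.0002 0.2 110.5 -0.3  ang 0.1 dist 110.5
pics/s1.png origin 200 85 scale 4
pics/t1.png origin 106 132 scale 4
```

View pics/s1.png

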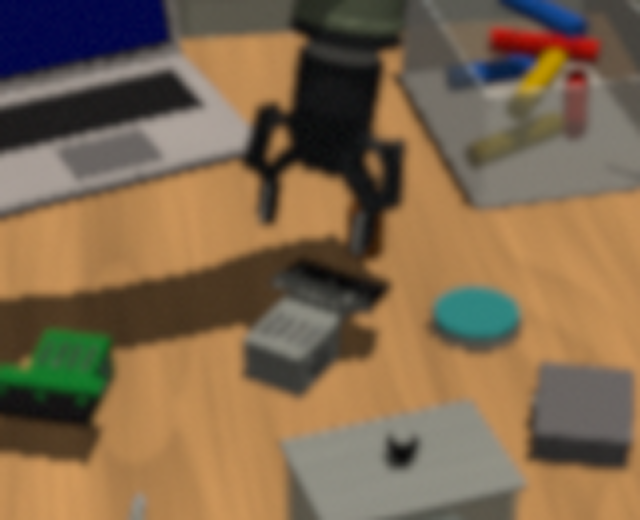

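View pics/t1.png

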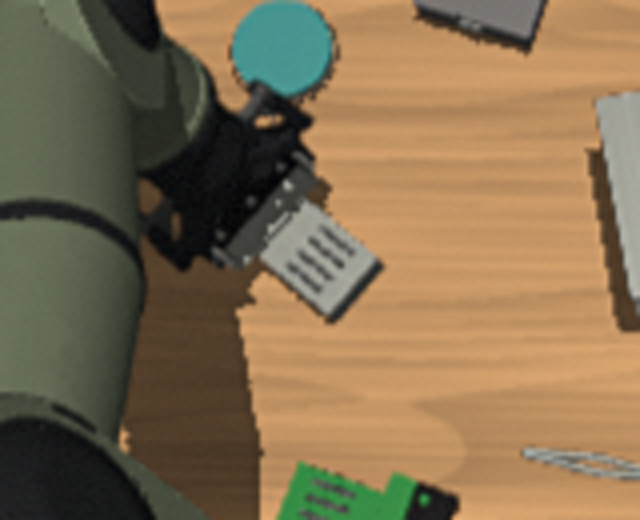

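The steel basket (top px ~186,197; side px ~273,170) is the one meant. The green one at top px ~198,265 is the decoy. The jaws straddle the lip line, so I'll descend along the tool axis.

Call:
send_rows:
  series: "0 0 0 0 20 0 1;0 0 0 0 40 0 1;0 0 0 0 55 0 1;0 0 0 0 65 0 1;0 0 0 0 75 0 1;0 0 0 0 75 0 1"

```text
clock: 2.28
position: [0.5366, 0.2843, 0.0467]
tool_rot: [-1.886, 0.001, -0.663]
force: [1.1, 0.1, -0.1]
grip_width: 0.0851
```

Run:
```python
from h import *
o=monitor.observe();print(o['clock'],o['position'],o['force'].round(1))
crop("side",275,160,80,65,8,"pics/s2.png");crop("top",186,197,100,80,6,"pics/t2.png")
```

```text
2.2833 [0.53657519 0.28433518 0.04672178] [ 1.1  0.1 -0.1]
pics/s2.png origin 235 127 scale 8
pics/t2.png origin 136 157 scale 6
```

View pics/s2.png

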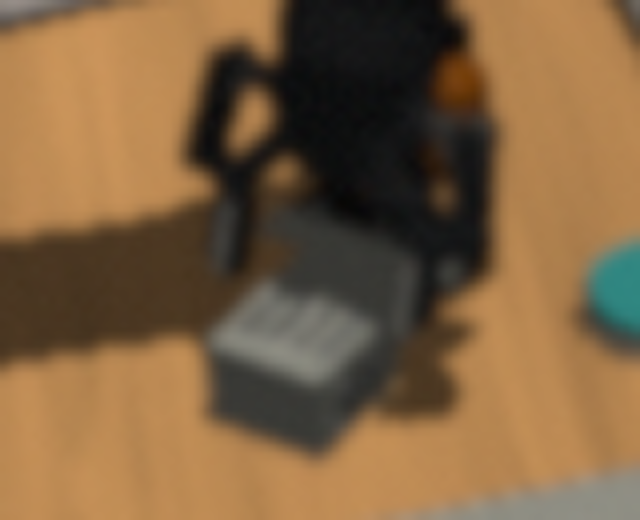

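View pics/t2.png

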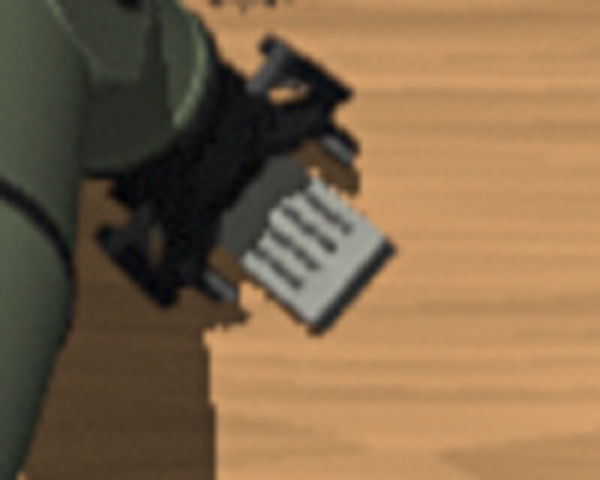

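Call:
send_rows:
  series: "0 0 0 0 8 0 1;0 0 0 0 16 0 1;0 0 0 0 24 0 1;0 0 0 0 30 0 1;0 0 0 0 34 0 1;0 0 0 0 34 0 1"

```text
clock: 2.88
position: [0.5303, 0.2763, 0.0148]
tool_rot: [-1.885, 0.001, -0.663]
force: [0.1, -0.6, 0.2]
grip_width: 0.0854
```

Call:
send_rows:
  force: 50
  series: "0 0 0 0 0 0 0.6;0 0 0 0 0 0 0.4;0 0 0 0 0 0 0.3;0 0 0 0 0 0 0.3;0 0 0 0 0 0 0.3;0 0 0 0 0 0 0.3;0 0 0 0 0 0 0.3;0 0 0 0 0 0 0.3"

```text
clock: 3.55
position: [0.5312, 0.277, 0.0161]
tool_rot: [-1.883, -0.0, -0.663]
force: [1.2, 1.9, 5.9]
grip_width: 0.0593
```

Run:
```python
from h import *
o=monitor.observe();print(o['clock'],o['position'],o['force'].round(1),o['moment'].round(2))
crop("side",275,160,80,65,8,"pics/s3.png");crop("top",186,197,100,80,6,"pics/t3.png")
```

```text
3.55 [0.53121904 0.27698517 0.01612751] [1.2 1.9 5.9] [ 0.2  -0.01 -0.06]
pics/s3.png origin 235 127 scale 8
pics/t3.png origin 136 157 scale 6
```

View pics/s3.png

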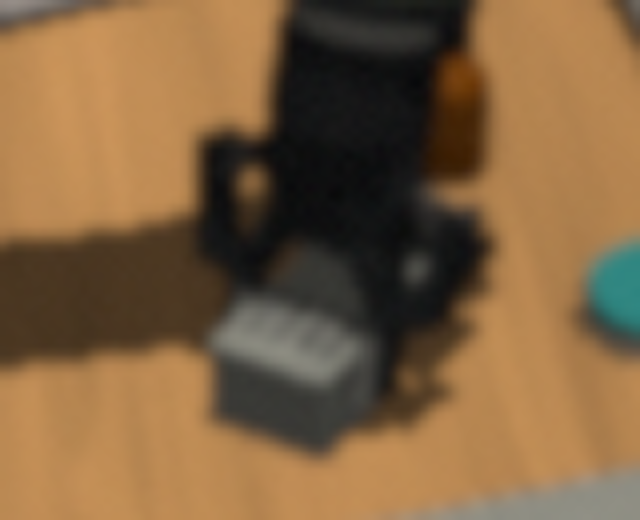

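View pics/t3.png

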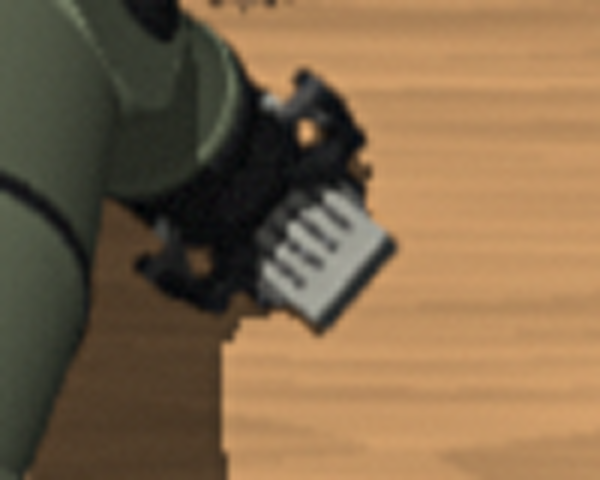

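Call:
send_rows:
  series: "0 0 0 0 -5 -1.5 0.3;0 0 0 0 -20 -6 0.3;0 0 0 0 -40 -13 0.3;0 0 0 0 -60 -19.5 0.3;0 0 0 0 -80 -26 0.3;0 0 0 0 -90 -29 0.3;0 0 0 0 -90 -29 0.3"

```text
clock: 4.23
position: [0.532, 0.2773, 0.113]
tool_rot: [-1.88, -0.001, -0.663]
force: [-0.0, 0.7, -3.9]
grip_width: 0.0595
```

Run:
```python
from h import *
o=monitor.observe();print(o['clock'],o['position'],o['force'].round(1),o['moment'].round(2),o['grip_width'])
crop("side",275,150,80,65,8,"pics/s4.png")
```

```text
4.2333 [0.5319944  0.27732319 0.11303538] [-0.   0.7 -3.9] [ 0.39 -0.31  0.02] 0.05949329763213123
pics/s4.png origin 235 117 scale 8
```

View pics/s4.png

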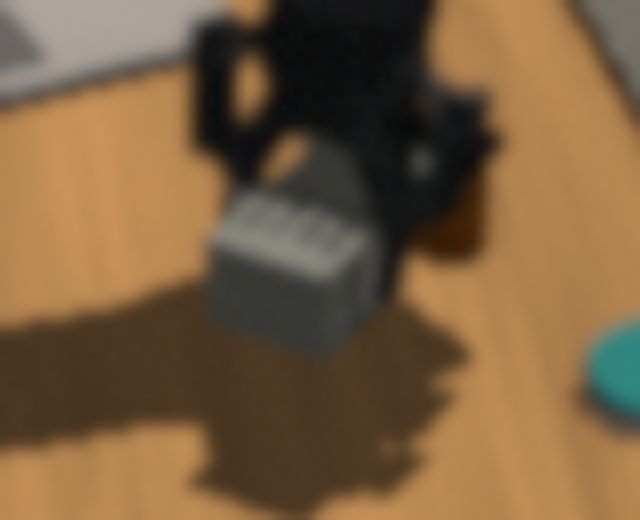

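Held and level. Now I'll rotate it by about 87° about the jaw axis, at a moderate pace.

Call:
send_rows:
  series: "0.09 0 0 0 0 0 0.3;0.18 0 0 0 0 0 0.3;0.27 0 0 0 0 0 0.3;0.36 0 0 0 0 0 0.3;0.45 0 0 0 0 0 0.3;0.54 0 0 0 0 0 0.3;0.63 0 0 0 0 0 0.3;0.72 0 0 0 0 0 0.3;0.81 0 0 0 0 0 0.3;0.9 0 0 0 0 0 0.3;0.99 0 0 0 0 0 0.3;1.08 0 0 0 0 0 0.3;1.17 0 0 0 0 0 0.3;1.26 0 0 0 0 0 0.3;1.35 0 0 0 0 0 0.3;1.43 0 0 0 0 0 0.3;1.51 0 0 0 0 0 0.3;1.51 0 0 0 0 0 0.3;1.51 0 0 0 0 0 0.3;1.51 0 0 0 0 0 0.3"

```text
clock: 5.95
position: [0.5863, 0.2229, 0.1536]
tool_rot: [-0.592, 0.136, -0.467]
force: [-0.2, 1.3, -5.0]
grip_width: 0.0594
```

Run:
```python
from h import *
o=monitor.observe();print(o['clock'],o['position'],o['qpos'].round(2),o['force'].round(1),o['moment'].round(2),o['grip_width'])
Rm=rot(o['tool_rot']);print(Rm.round(3))
crop("side",275,150,140,110,5,"pics/s5.png");crop("top",186,197,140,110,5,"pics/t5.png")
```

```text
5.95 [0.58632363 0.22294884 0.15364118] [ 0.64  0.95 -1.01  2.05 -1.26  0.16  0.75] [-0.2  1.3 -5. ] [-1.4   0.54  0.01] 0.059403676176246104
[[ 0.885  0.306  0.352]
 [-0.446  0.775  0.447]
 [-0.136 -0.553  0.822]]
pics/s5.png origin 205 95 scale 5
pics/t5.png origin 116 142 scale 5
```

View pics/s5.png

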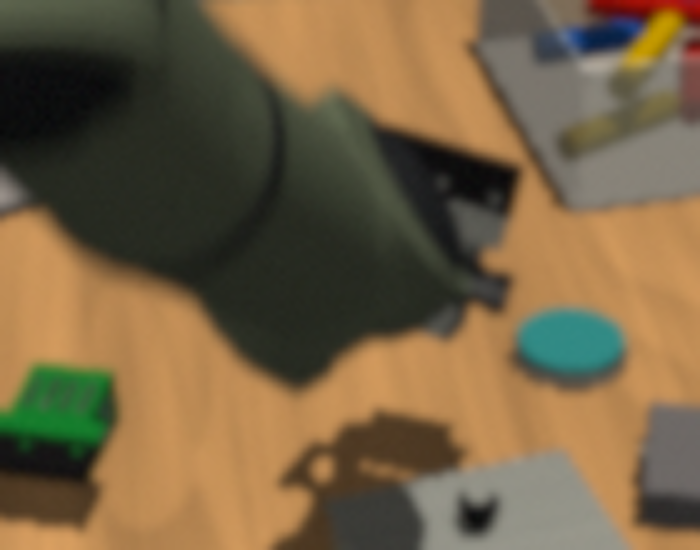

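View pics/t5.png

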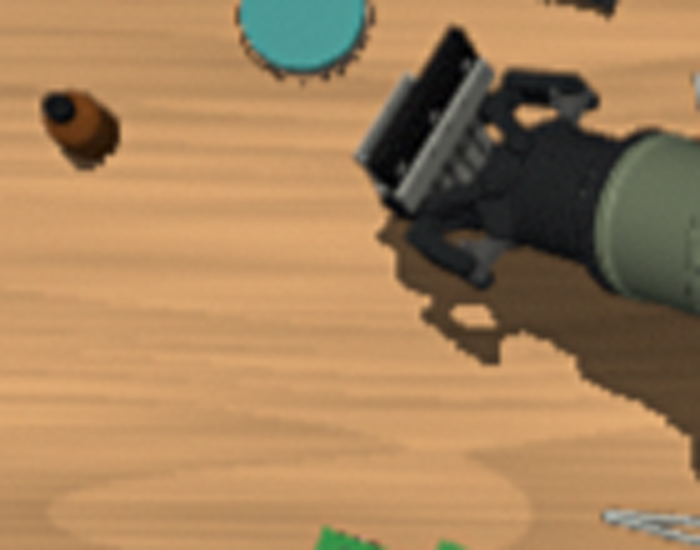

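```bash
cat > fit.py <<'E'
from h import *
from scipy.optimize import least_squares
import itertools
o=monitor.observe()
D=[([-1.17920614,.52194625,-.03634827,1.59988838,.02116489,1.02107978,-.11281867],[.27836374,.55930412,.24181054],[-1.57081908e+00,9.38841852e-04,1.10897506e+00]),
([-0.9,.88,.47,1.44,-.26,1.2,-1.06],[.5514,.3032,.1194],[-1.884,.001,-.662]),
(o['qpos'],o['position'],o['tool_rot'])]
def fk(q,p,s):
    # p: off1,h,L1,L2,L3,off7, lateral a1,a2,
    Z=lambda a:R.from_euler('z',a);Y=lambda a:R.from_euler('y',a)
    T=Z(s[0]*q[0]+p[0]);P=np.array([0,0,p[1]])+T.apply([p[6],0,0])
    T=T*Y(q[1])*Z(s[1]*q[2]);P=P+T.apply([p[7],0,p[2]])
    T=T*Y(q[3])*Z(s[2]*q[4]);P=P+T.apply([p[8],0,p[3]])
    T=T*Y(q[5])*Z(s[3]*q[6]+p[5]);P=P+T.apply([0,0,p[4]])
    return P,T*R.from_euler('x',90,degrees=True) if 0 else (P,T)[1]
def fk(q,p,s):
    Z=lambda a:R.from_euler('z',a);Y=lambda a:R.from_euler('y',a)
    T=Z(s[0]*q[0]+p[0]);P=np.array([0,0,p[1]])+T.apply([p[6],0,0])
    T=T*Y(q[1])*Z(s[1]*q[2]);P=P+T.apply([p[7],p[9],p[2]])
    T=T*Y(q[3])*Z(s[2]*q[4]);P=P+T.apply([p[8],p[10],p[3]])
    T=T*Y(q[5]);P=P+T.apply([p[11],0,0]);T=T*Z(s[3]*q[6]+p[5]);P=P+T.apply([0,0,p[4]])
    # tool y = flange z, tool x = flange x, tool z = x cross y
    M=T.as_matrix();x=M[:,0];y=M[:,2];return P,np.stack([x,y,np.cross(x,y)],1)
if __name__=="__main__":
    best=[]
    for s in itertools.product([1,-1],repeat=4):
      for o1 in(0,2,-2,3):
       for o7 in(0,1.57,3.14,-1.57):
        def f(p):
            r=[]
            for q,x,a in D:
                P,M=fk(q,np.r_[p,np.zeros(12-len(p))],s);r+=list(P-x)+list(.3*(M-rot(a)).ravel())
            return np.r_[r,.02*(p[6:])]
        try:
            l=least_squares(f,[o1,.34,.4,.4,.2,o7]+[0]*3,max_nfev=60)
            best.append((l.cost,s,l.x))
        except Exception as e: pass
    best.sort(key=lambda b:b[0])
    for b in best[:4]:print(b[0],b[1],b[2].round(3))
E
python3 fit.py
```

```text
0.0005571466283398725 (-1, -1, -1, -1) [-0.072  0.323  0.495  0.465  0.292 -3.201  0.005 -0.032 -0.014]
0.0005571466283398738 (-1, -1, -1, -1) [-0.072  0.323  0.495  0.465  0.292  3.082  0.005 -0.032 -0.014]
0.0005571466283398807 (-1, -1, -1, -1) [-0.072  0.323  0.495  0.465  0.292  3.082  0.005 -0.032 -0.014]
0.0005571466283398819 (-1, -1, -1, -1) [-0.072  0.323  0.495  0.465  0.292 -3.201  0.005 -0.032 -0.014]
```

Call:
send_rows:
  series: "-0.1 0 0 0 0 0 0.3;-0.2 0 0 0 0 0 0.3;-0.3 0 0 0 0 0 0.3;-0.4 0 0 0 0 0 0.3;-0.5 0 0 0 0 0 0.3;-0.6 0 0 0 0 0 0.3;-0.7 0 0 0 0 0 0.3;-0.8 0 0 0 0 0 0.3;-0.9 0 0 0 0 0 0.3;-1 0 0 0 0 0 0.3;-1.1 0 0 0 0 0 0.3;-1.2 0 0 0 0 0 0.3;-1.3 0 0 0 0 0 0.3;-1.4 0 0 0 0 0 0.3;-1.51 0 0 0 0 0 0.3;-1.51 0 0 0 0 0 0.3;-1.51 0 0 0 0 0 0.3;-1.51 0 0 0 0 0 0.3"

```text
clock: 7.55
position: [0.5853, 0.2251, 0.1523]
tool_rot: [-2.105, 0.136, -0.465]
force: [-0.1, -0.3, -3.4]
grip_width: 0.0594
```

Run:
```python
from h import *
o=monitor.observe();print(o['clock'],o['position'],o['qpos'].round(2),o['force'].round(1),o['grip_width'])
print(rot(o['tool_rot']).round(3))
crop("side",275,150,140,110,5,"pics/s6.png");crop("top",186,197,140,110,5,"pics/t6.png")
```

```text
7.55 [0.58526491 0.22509244 0.1522835 ] [-0.73  0.94  0.35  1.24 -0.06  1.5  -0.85] [-0.1 -0.3 -3.4] 0.05940305222674149
[[ 0.886 -0.333  0.324]
 [-0.444 -0.403  0.8  ]
 [-0.136 -0.852 -0.505]]
pics/s6.png origin 205 95 scale 5
pics/t6.png origin 116 142 scale 5
```

View pics/s6.png

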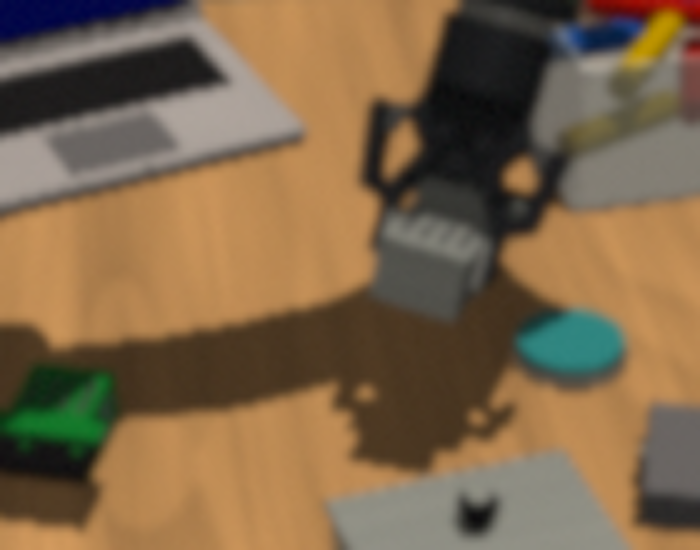

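View pics/t6.png

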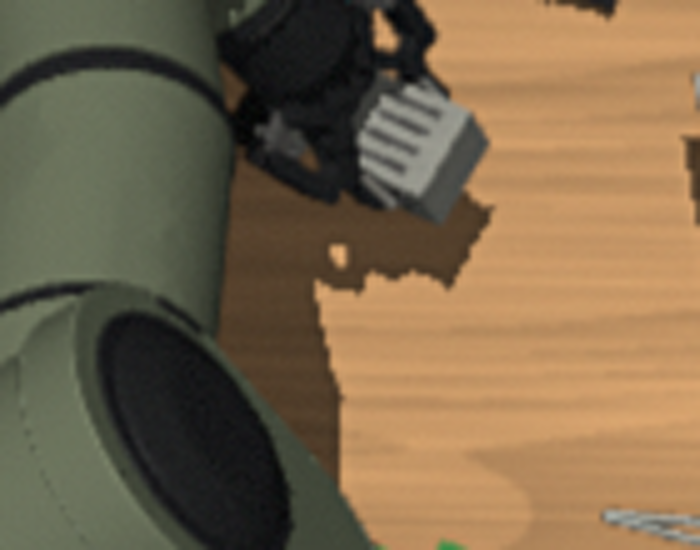

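```bash
cat > ik.py <<'E'
from fit import *
D.append(([0.64,0.95,-1.01,2.05,-1.26,0.16,0.75],[0.58632363,0.22294884,0.15364118],[-0.592,0.136,-0.467]))
s=(-1,-1,-1,-1)
def f(p):
    r=[]
    for q,x,a in D:
        P,M=fk(q,p,s);r+=list(P-x)+list(.3*(M-rot(a)).ravel())
    return np.r_[r,.03*p[6:]]
l=least_squares(f,[-.07,.323,.495,.465,.292,3.08]+[0]*6);p=l.x
lo=np.array([-2.91,-.3,-1.5,.17,-1.26,.16,-2.52]);hi=np.array([2.91,2.13,1.42,2.43,4.41,1.93,2.52])
def ik(x,Rt,q0,n=1):
    g=lambda q:(lambda P,M:np.r_[(P-x)*5,(M-Rt).ravel(),.01*(q-q0)])(*fk(q,p,s))
    r=least_squares(g,np.clip(q0,lo+1e-3,hi-1e-3),bounds=(lo,hi));P,M=fk(r.x,p,s)
    return r.x,np.linalg.norm(P-x),np.degrees(R.from_matrix(M.T@Rt).magnitude())
E
python3 - <<'E'
from ik import *
print(p.round(3),l.cost)
for c,(px) in {"a":(175,250),"b":(220,252),"c":(222,265),"d":(212,285),"e":(176,270)}.items():print(c,onz("top",px,.03).round(3))
q0=monitor.observe()['qpos']
for r in(.42,.45,.48,.5):
  for ret in(0,.07):
    a=22;Rt=down(a+90,0) # tool z az = a+180
    Rt=down(a+90,65.5);y=Rt[:,1]
    x=r*az(a)+np.array([0,0,.05])-ret*y
    for qq in(q0,[-.4,1.1,0,1.4,0,1.8,1.5],[-.4,1.1,0,1.4,0,1.8,-1.5]):
        q,e,an=ik(x,Rt,np.array(qq));print(r,ret,y.round(2),q.round(2),round(e,4),round(an,1))
E
```

```text
[ 0.     0.326  0.555  0.441  0.331  3.143 -0.007 -0.047  0.029 -0.052
 -0.006 -0.034] 2.6643507387304852e-05
a [0.36  0.306 0.03 ]
b [0.356 0.164 0.03 ]
c [0.316 0.156 0.03 ]
d [0.253 0.185 0.03 ]
e [0.298 0.3   0.03 ]
0.42 0 [-0.84 -0.34 -0.41] [-0.18  1.17 -0.5   1.39  0.18  1.8   1.19] 0.0 0.0
0.42 0 [-0.84 -0.34 -0.41] [-0.44  1.14 -0.05  1.39 -0.05  1.75  1.5 ] 0.0 0.0
0.42 0 [-0.84 -0.34 -0.41] [ 0.04  1.3  -0.93  1.39  0.4   1.93  0.9 ] 0.0 0.0
0.42 0.07 [-0.84 -0.34 -0.41] [-0.29  1.17 -0.34  1.21  0.1   1.93  1.31] 0.0 0.0
0.42 0.07 [-0.84 -0.34 -0.41] [-0.44  1.17 -0.04  1.21 -0.05  1.91  1.5 ] 0.0 0.0
0.42 0.07 [-0.84 -0.34 -0.41] [-0.28  1.17 -0.34  1.21  0.1   1.93  1.31] 0.0001 0.0
0.45 0 [-0.84 -0.34 -0.41] [-0.2   1.2  -0.48  1.31  0.18  1.86  1.21] 0.0 0.0
0.45 0 [-0.84 -0.34 -0.41] [-0.43  1.17 -0.04  1.3  -0.05  1.81  1.5 ] 0.0 0.0
0.45 0 [-0.84 -0.34 -0.41] [-0.06  1.26 -0.77  1.31  0.33  1.93  1.02] 0.0 0.0
0.45 0.07 [-0.84 -0.34 -0.41] [-0.48  1.19  0.06  1.14 -0.1   1.93  1.55] 0.0044 1.4
0.45 0.07 [-0.84 -0.34 -0.41] [-0.48  1.19  0.06  1.14 -0.1   1.93  1.56
[... 378 characters left out ...]
 0.07  1.09 -0.1   1.93  1.56] 0.0117 3.9
0.48 0.07 [-0.84 -0.34 -0.41] [-0.48  1.2   0.07  1.09 -0.1   1.93  1.56] 0.0117 3.9
0.48 0.07 [-0.84 -0.34 -0.41] [-0.48  1.2   0.06  1.09 -0.1   1.93  1.55] 0.0117 3.9
0.5 0 [-0.84 -0.34 -0.41] [-0.31  1.23 -0.29  1.15  0.09  1.93  1.34] 0.0 0.0
0.5 0 [-0.84 -0.34 -0.41] [-0.43  1.23 -0.04  1.14 -0.04  1.91  1.5 ] 0.0 0.0
0.5 0 [-0.84 -0.34 -0.41] [-0.31  1.23 -0.3   1.15  0.09  1.93  1.34] 0.0001 0.0
0.5 0.07 [-0.84 -0.34 -0.41] [-0.48  1.21  0.07  1.05 -0.1   1.93  1.56] 0.0163 5.5
0.5 0.07 [-0.84 -0.34 -0.41] [-0.48  1.21  0.07  1.05 -0.1   1.93  1.56] 0.0163 5.5
0.5 0.07 [-0.84 -0.34 -0.41] [-0.48  1.21  0.07  1.05 -0.1   1.93  1.56] 0.0163 5.5
```

Run:
```python
from ik import *
cmd([.47,.19,.20],down(45,-18));
Rt=down(110,-18);cmd([.44,.16,.19],Rt)
print(ik(np.array([.44,.16,.19]),Rt,monitor.observe()['qpos']))
```

```text
row:  0.1045 -1.0923 -0.6209 -93.8 12.7 -87.8  ang 72.2 dist 129.2
row:  -0.0573 -2.1411 -1.0353 -105.6 43.3 -116.6  ang 136.3 dist 163.2
(array([-0.22616211,  0.27240745, -0.32798431,  2.25673167,  0.43376479,
        0.34477656,  1.0030642 ]), np.float64(4.3037971511168294e-05), np.float64(0.019648043461510042))
```

Run:
```python
from ik import *
q=monitor.observe()['qpos']
for A,t,x in((45,0,[.52,.20,.21]),(110,15,[.5,.18,.21]),(110,40,[.46,.167,.21]),(110,65.5,[.423,.154,.12])):
    Rt=down(A,t);cmd(x,Rt);r=ik(np.array(x),Rt,q);q=r[0];print(r[0].round(2),r[1:])
```

```text
row:  0.3759 -1.1836 -0.4453 -55.4 -16.5 -68.5  ang 75.6 dist 89.7
[-0.45  0.46 -0.03  1.8   0.02  0.88  0.3 ] (np.float64(1.4502444633896114e-05), np.float64(0.00709477967096387))
row:  0.2168 -2.357 -0.3862 -64.2 -1.8 -91.1  ang 137.4 dist 111.4
[-0.24  0.55 -0.29  1.65  0.12  1.22  1.35] (np.float64(9.186246833795431e-06), np.float64(0.004284294905038364))
row:  0.4194 -2.4157 0.1349 -93.8 16.7 -114.5  ang 140.7 dist 149.0
[-0.26  0.74 -0.28  1.45  0.07  1.66  1.36] (np.float64(6.381459703945341e-06), np.float64(0.0020293704978909233))
row:  0.6158 -2.3772 0.6792 -108.5 111.1 -91.7  ang 146.0 dist 180.4
[-0.28  1.07 -0.26  1.32  0.04  1.9   1.35] (np.float64(4.947201381019784e-06), np.float64(0.0014368634315851008))
```

Call:
send_rows:
  series: "0.09 -0.3 -0.11 -14 -4 -17 0.3;0.19 -0.6 -0.22 -28 -8 -34 0.3;0.28 -0.9 -0.33 -42 -12 -51 0.3;0.376 -1.184 -0.445 -55.4 -16.5 -68.5 0.3;0.376 -1.184 -0.445 -55.4 -16.5 -68.5 0.3;0.376 -1.184 -0.445 -55.4 -16.5 -68.5 0.3;0.376 -1.184 -0.445 -55.4 -16.5 -68.5 0.3;0.376 -1.184 -0.445 -55.4 -16.5 -68.5 0.3;0.376 -1.184 -0.445 -55.4 -16.5 -68.5 0.3;0.217 -2.357 -0.386 -64.2 -1.8 -91.1 0.3;0.217 -2.357 -0.386 -64.2 -1.8 -91.1 0.3;0.217 -2.357 -0.386 -64.2 -1.8 -91.1 0.3;0.217 -2.357 -0.386 -64.2 -1.8 -91.1 0.3;0.217 -2.357 -0.386 -64.2 -1.8 -91.1 0.3;0.217 -2.357 -0.386 -64.2 -1.8 -91.1 0.3;0.217 -2.357 -0.386 -64.2 -1.8 -91.1 0.3;0.217 -2.357 -0.386 -64.2 -1.8 -91.1 0.3;0.217 -2.357 -0.386 -64.2 -1.8 -91.1 0.3;0.217 -2.357 -0.386 -64.2 -1.8 -91.1 0.3;0.217 -2.357 -0.386 -64.2 -1.8 -91.1 0.3"

```text
clock: 9.32
position: [0.5002, 0.1794, 0.2108]
tool_rot: [-1.308, -0.001, 1.925]
force: [-0.8, -1.1, -3.2]
grip_width: 0.0594
```

Run:
```python
from h import *
o=monitor.observe();print(o['clock'],o['position'],o['qpos'].round(2),o['force'].round(1),o['grip_width'])
crop("side",275,170,140,110,5,"pics/s7.png");
for A,t,x in((110,15,[.5,.18,.21]),(110,65.5,[.423,.154,.14])):cmd(x,down(A,t))
```

```text
9.3167 [0.50023126 0.17935929 0.21080312] [-0.25  0.56 -0.29  1.66  0.12  1.2   1.36] [-0.8 -1.1 -3.2] 0.059383305451800775
pics/s7.png origin 205 115 scale 5
row:  -0.0017 0.0103 -0.0011 0.5 0.6 -0.1  ang 0.6 dist 0.8
row:  0.8796 0.0091 -0.0056 3.1 89.3 60.1  ang 50.4 dist 107.7
```

View pics/s7.png

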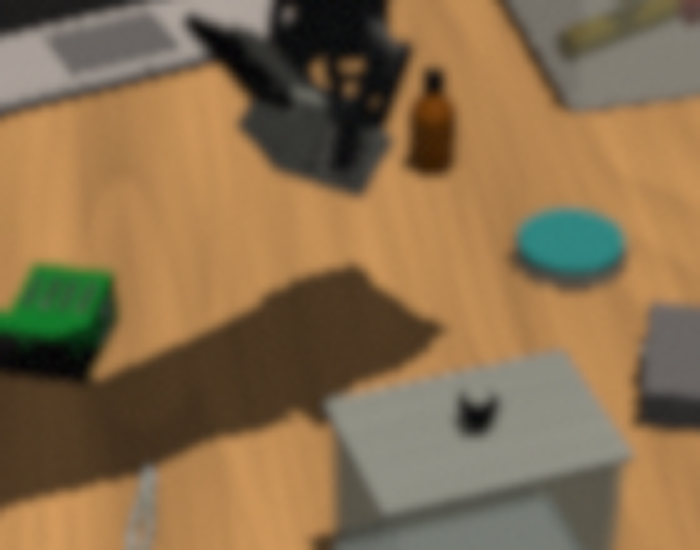

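Call:
send_rows:
  series: "0.08 0 0 0 9 6 0.3;0.16 0 0 0 18 12 0.3;0.24 0 0 1 27 18 0.3;0.32 0 0 1 36 24 0.3;0.4 0 0 1 45 30 0.3;0.48 0 0 2 54 36 0.3;0.56 0 0 2 63 42 0.3;0.64 0 0 2 72 48 0.3;0.72 0 0 3 80 54 0.3;0.8 0.01 0 3 85 57 0.3;0.88 0.01 -0.005 3 89.3 60 0.3;0.88 0.01 -0.005 3 89.3 60 0.3;0.88 0.01 -0.005 3 89.3 60 0.3;0.88 0.01 -0.005 3 89.3 60 0.3"

```text
clock: 10.53
position: [0.4232, 0.1555, 0.1401]
tool_rot: [-0.432, 0.004, 1.91]
force: [0.2, 0.4, -2.7]
grip_width: 0.0592
```

Run:
```python
from h import *
o=monitor.observe();print(o['clock'],o['position'],o['qpos'].round(2),o['force'].round(1),o['moment'].round(2),o['grip_width'])
print(rot(o['tool_rot']).round(3));
im=cams.grab_frame("side");crop("side",250,170,100,80,7,"pics/s8.png",im);crop("top",225,235,120,90,6,"pics/t8.png")
```

```text
10.5333 [0.42323802 0.15548902 0.14005651] [-0.3   1.05 -0.24  1.37  0.02  1.87  1.36] [ 0.2  0.4 -2.7] [ 0.52 -1.4  -0.01] 0.05921031866652526
[[-0.332 -0.856 -0.396]
 [ 0.943 -0.304 -0.135]
 [-0.004 -0.419  0.908]]
pics/s8.png origin 200 130 scale 7
pics/t8.png origin 165 190 scale 6
```

View pics/s8.png

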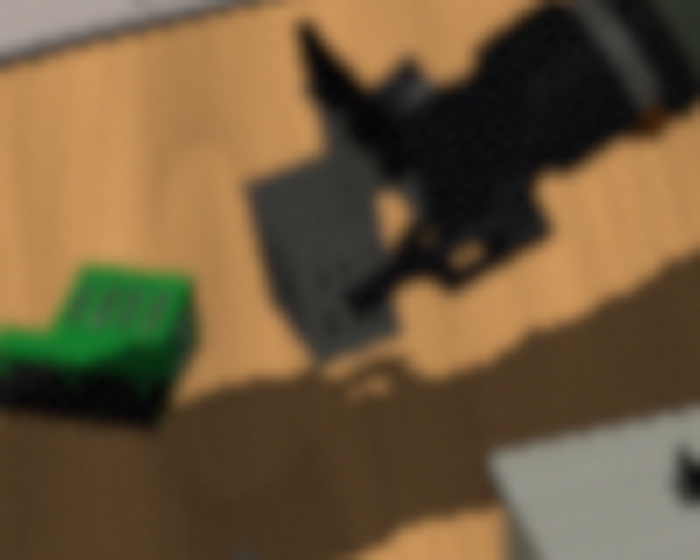

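View pics/t8.png

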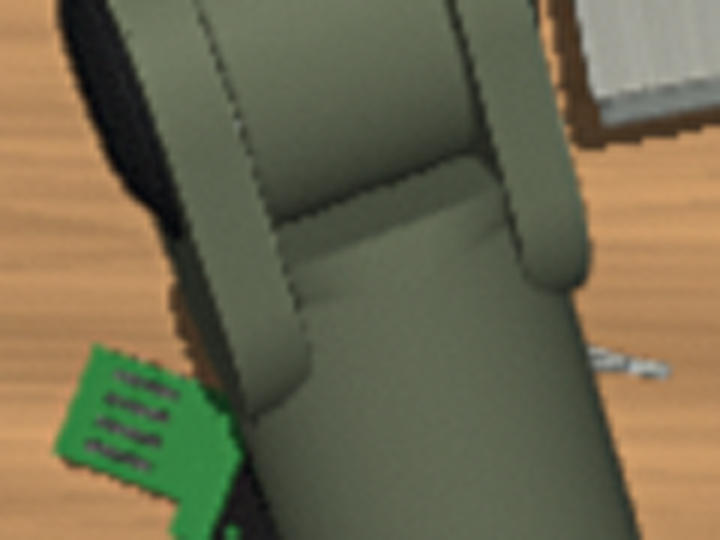

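```bash
cat >> h.py <<'E'
def overlay(n,im,C,xb,yb,zb,out,cx,cy,w,h,k):
    x0=int(cx-w/2);y0=int(cy-h/2)
    s=cv2.resize(im[y0:y0+h,x0:x0+w],None,fx=k,fy=k,interpolation=cv2.INTER_CUBIC)[:,:,::-1].copy()
    pt=lambda a,b,c:tuple(int(v) for v in ((proj(n,C+a*xb+b*yb+c*zb)-[x0,y0]+.5)*k))
    def box(xs,ys,zs,col):
        c=[(a,b,d) for a in xs for b in ys for d in zs]
        for i in c:
            for j in c:
                if i<j and sum(u!=v for u,v in zip(i,j))==1: cv2.line(s,pt(*i),pt(*j),col,1)
    box((-.022,.022),(-.03,.03),(-.035,.035),(0,0,255));box((.0215,.0315),(-.048,.048),(.06,.094),(0,255,255))
    cv2.imwrite(out,s)
E
python3 - <<'E'
from h import *
o=monitor.observe();Rm=rot(o['tool_rot'])
im=cams.grab_frame("side")
for lean,nm in((0,"a"),(10,"b")):
    # grasp: lying: tool y=-xb cos18 - zb sin18 ; tool z = -xb sin18 + zb cos18
    t=np.radians(18-lean); y=Rm[:,1];z=Rm[:,2];xb=-y*np.cos(t)-z*np.sin(t);zb=-y*np.sin(t)+z*np.cos(t);yb=np.cross(zb,xb)
    C=o['position']-.008*y
    print(np.degrees(np.arccos(zb[2])),zb.round(3),C)
    overlay("side",im,C,xb,yb,zb,f"pics/o8{nm}.png",250,165,90,80,7)
E
```

```text
6.72716780701363 [-0.112 -0.035  0.993] [0.43014586 0.15803644 0.14378326]
16.724927170129988 [-0.273 -0.092  0.958] [0.43014586 0.15803644 0.14378326]
```

View pics/o8a.png

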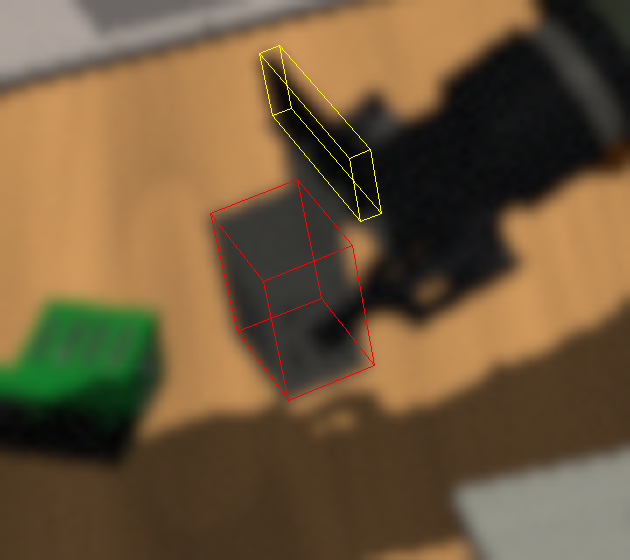

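View pics/o8b.png

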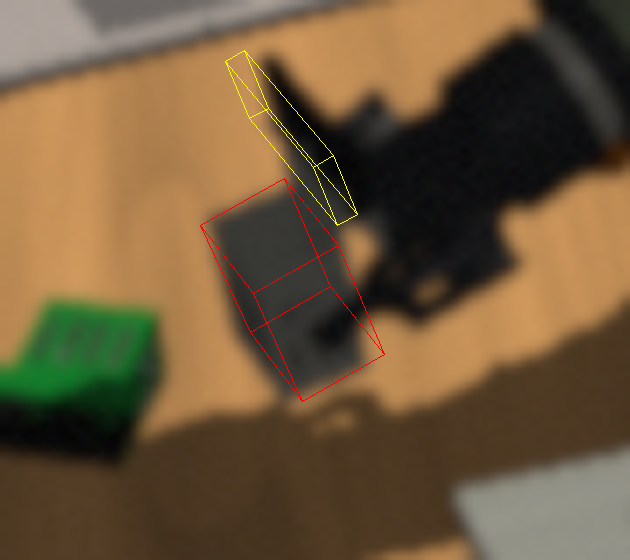

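Call:
send_rows:
  series: "0 0 0 0 8 -18 0.3;0 0 0 0 17 -36 0.3;0 0 0 0 25 -54 0.3;0 0 0 0 33 -72 0.3;0 0 0 0 39 -84 0.3;0 0 0 0 42 -91 0.3;0 0 0 0 42 -91 0.3;0 0 0 0 42 -91 0.3"

```text
clock: 11.35
position: [0.4226, 0.1551, 0.0396]
tool_rot: [-0.427, 0.003, 1.911]
force: [0.2, 0.4, -2.4]
grip_width: 0.0596
```

Run:
```python
from h import *
o=monitor.observe();print(o['clock'],o['position'],o['qpos'].round(2),o['force'].round(1),o['moment'].round(2),o['grip_width'])
Rm=rot(o['tool_rot']);print(Rm.round(3));t=np.radians(18);y=Rm[:,1];z=Rm[:,2];xb=-y*np.cos(t)-z*np.sin(t);zb=-y*np.sin(t)+z*np.cos(t);yb=np.cross(zb,xb)
C=o['position']-.008*y;print("lowest",(C-.022*xb-.035*zb)[2],"lean",np.degrees(np.arccos(zb[2])))
overlay("side",cams.grab_frame("side"),C,xb,yb,zb,f"pics/o9.png",250,175,90,80,7)
```

```text
11.35 [0.42256293 0.15514988 0.03962319] [-0.3   1.2  -0.23  1.32  0.05  1.77  1.37] [ 0.2  0.4 -2.4] [ 0.56 -1.4  -0.02] 0.059636949360349606
[[-0.333 -0.858 -0.392]
 [ 0.943 -0.305 -0.135]
 [-0.003 -0.415  0.91 ]]
lowest 0.005677380243731614 lean 6.4923073004593945
```

View pics/o9.png

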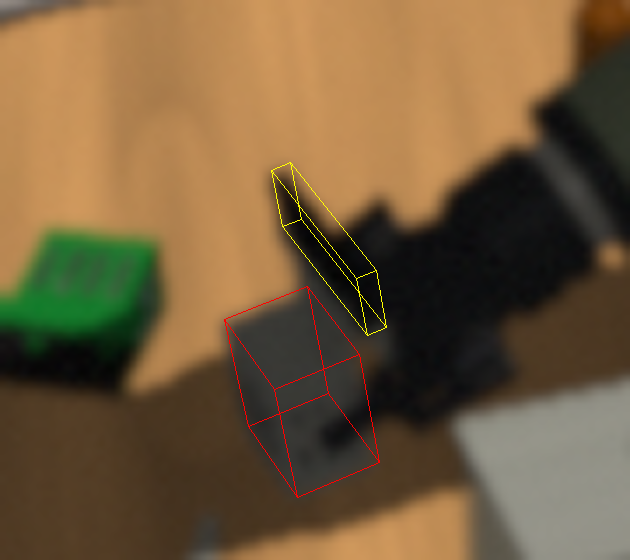

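Call:
send_rows:
  series: "0.045 0 0 0 0.6 -1.3 0.3;0.045 0 0 0 1.2 -2.6 0.3;0.045 0 0 0 1.6 -3.6 0.3;0.045 0 0 0 1.8 -4 0.3;0.045 0 0 0 1.8 -4 0.3"

```text
clock: 11.82
position: [0.4226, 0.1551, 0.0362]
tool_rot: [-0.383, 0.003, 1.911]
force: [0.6, -0.8, 8.6]
grip_width: 0.0595
```

Call:
send_rows:
  series: "0 0 0 0 0.4 -0.9 0.3;0 0 0 0 0.4 -0.9 0.3"

```text
clock: 11.98
position: [0.4226, 0.1551, 0.036]
tool_rot: [-0.382, 0.003, 1.911]
force: [2.4, 0.6, 18.7]
grip_width: 0.0595
```

Call:
send_rows:
  series: "0 0 0 0 0.4 -0.9 0.3;0 0 0 0 0.4 -0.9 0.3"

```text
clock: 12.15
position: [0.4229, 0.1551, 0.0356]
tool_rot: [-0.382, 0.003, 1.911]
force: [6.1, 0.7, 24.4]
grip_width: 0.0592
```

Call:
send_rows:
  series: "0 0 0 0 -0.6 1.4 0.3;0 0 0 0 -0.6 1.4 0.3;0 0 0 0 -0.6 1.4 0.75;0 0 0 0 -0.6 1.4 0.85;0 0 0 0 -0.6 1.4 1;0 0 0 0 -0.6 1.4 1;0 0 0 0 -0.6 1.4 1;0 0 0 0 -0.6 1.4 1;0 0 0 0 -0.6 1.4 1;0 0 0 0 -0.6 1.4 1"

```text
clock: 12.98
position: [0.4223, 0.155, 0.0342]
tool_rot: [-0.382, 0.003, 1.911]
force: [-0.7, 0.0, 0.5]
grip_width: 0.0854
```

Run:
```python
from h import *
o=monitor.observe();print(o['clock'],o['position'],o['qpos'].round(2),o['force'].round(1),o['moment'].round(2),o['grip_width'])
im=cams.grab_frame("side")
Rm=rot(o['tool_rot']);y=Rm[:,1];C=o['position']-.008*y;C[2]=.035
overlay("side",im,C,az(20),az(110),np.array([0,0,1.]),"pics/o10.png",250,175,90,80,7)
```

```text
12.9833 [0.42230713 0.15497416 0.03415452] [-0.31  1.24 -0.22  1.29  0.04  1.81  1.37] [-0.7  0.   0.5] [ 0.31 -0.98  0.02] 0.0853685736832256
```

View pics/o10.png

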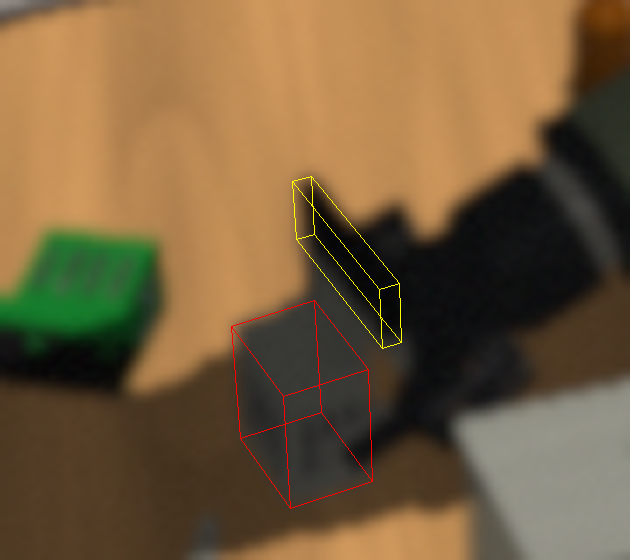

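Call:
send_rows:
  series: "0 0 0 0 -5 0 1;0 0 0 0 -12 0 1;0 0 0 0 -20 0 1;0 0 0 0 -30 0 1;0 0 0 0 -40 0 1;0 0 0 0 -50 0 1;0 0 0 0 -60 0 1;0 0 0 0 -70 0 1;0 0 0 0 -70 0 1;0 0 0 0 -70 0 1"

```text
clock: 13.87
position: [0.4734, 0.1736, 0.0566]
tool_rot: [-0.396, 0.004, 1.912]
force: [0.3, 0.0, 0.1]
grip_width: 0.0852
```

Run:
```python
from h import *
o=monitor.observe();print(o['clock'],o['position'],o['tool_rot'],o['qpos'].round(2),o['force'].round(1),o['moment'].round(2),o['grip_width'])
im=cams.grab_frame("side")
C=np.array([.43,.158,.035])
overlay("side",im,C,az(20),az(110),np.array([0,0,1.]),"pics/o11.png",255,175,90,80,7)
```

```text
13.8667 [0.47340721 0.17360213 0.05664364] [-0.39594585  0.00409531  1.91180924] [-0.46  1.26  0.07  1.12 -0.12  1.93  1.55] [0.3 0.  0.1] [ 0.35 -0.89 -0.01] 0.0851990548736084
```

View pics/o11.png

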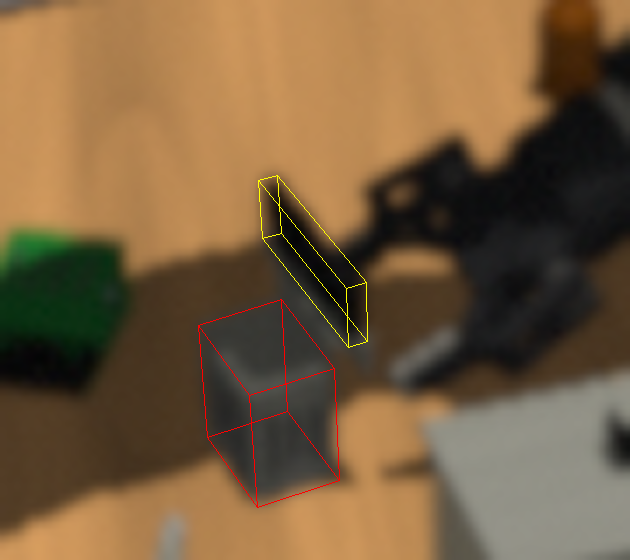

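Run:
```python
from ik import *
q=monitor.observe()['qpos']
for A,t,x in((109.5,50,[.51,.187,.075]),(109.5,30,[.52,.19,.22]),(20,0,[.45,.165,.25])):
    Rt=down(A,t);cmd(x,Rt);r=ik(np.array(x),Rt,q);q=r[0];print(r[0].round(2),r[1:])
```

```text
row:  -0.3033 -0.003 -0.002 0.5 -43.5 1.9  ang 17.4 dist 43.5
[-0.46  1.1   0.08  1.22 -0.11  1.7   1.56] (np.float64(3.771466302759036e-06), np.float64(0.0012576809953015352))
row:  -0.6524 -0.0027 -0.0025 -0.5 -108.9 131.8  ang 37.4 dist 170.9
[-0.5   0.73  0.12  1.39 -0.1   1.55  1.55] (np.float64(4.920319437244903e-06), np.float64(0.0015081854228328106))
row:  -0.9139 1.3611 -0.9109 -0.8 -51.8 188.0  ang 107.5 dist 195.1
[-0.96  0.37  0.64  1.92 -0.27  0.94  0.16] (np.float64(2.265905958732575e-05), np.float64(0.009195835488466182))
```

Call:
send_rows:
  series: "-0.1 0 0 0 -14 0 1;-0.2 0 0 0 -28 1 1;-0.3 0 0 0 -43 2 1;-0.3 0 0 0 -43 2 1;-0.36 0 0 0 -54 24 1;-0.42 0 0 0 -65 46 1;-0.48 0 0 0 -76 68 1;-0.54 0 0 0 -87 90 1;-0.6 0 0 0 -98 112 1;-0.652 0 0 0 -109 132 1;-0.652 0 0 0 -109 132 1;-0.652 0 0 0 -109 132 1"

```text
clock: 14.92
position: [0.5199, 0.1899, 0.2219]
tool_rot: [-1.048, 0.003, 1.91]
force: [0.3, -0.1, -1.4]
grip_width: 0.0854
```

Run:
```python
from h import *
o=monitor.observe();print(o['clock'],o['position'],o['qpos'].round(2),o['force'].round(1),o['grip_width'])
ims=cams.grab_frame("side");imt=cams.grab_frame("top")
C=np.array([.43,.158,.035]);Z=np.array([0,0,1.])
overlay("side",ims,C,az(20),az(110),Z,"pics/o12.png",255,175,90,80,7)
cv2.imwrite("pics/t12full.png",imt[:,:,::-1]);cv2.imwrite("pics/s12full.png",ims[:,:,::-1])
overlay("top",imt,C,az(20),az(110),Z,"pics/o12t.png",230,225,90,80,7)
cmd([.45,.165,.25],down(20))
```

```text
14.9167 [0.51987354 0.18994845 0.22187282] [-0.49  0.73  0.1   1.4  -0.09  1.54  1.54] [ 0.3 -0.1 -1.4] 0.08537417474467318
row:  -0.4117 1.521 -0.4127 -0.4 10.8 79.0  ang 93.3 dist 79.7
```

View pics/o12.png

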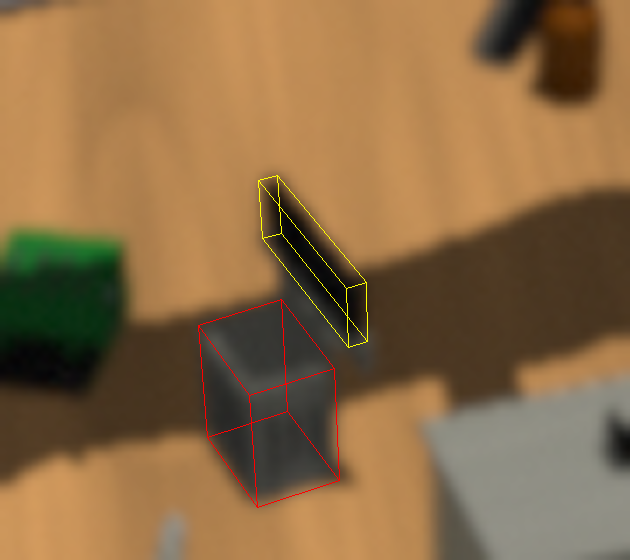

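View pics/o12t.png

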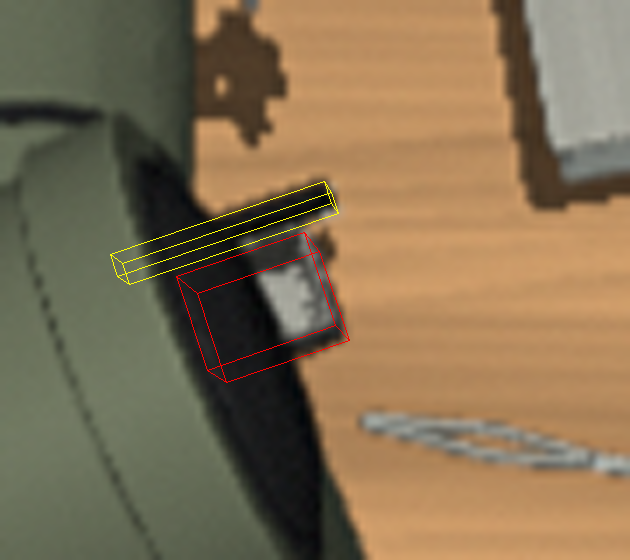

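Run:
```python
from h import *
cmd([.456,.167,.24],down(20))
```

```text
row:  -0.4117 1.521 -0.4127 -0.5 16.2 68.5  ang 93.3 dist 70.4
```

Call:
send_rows:
  series: "-0.1 0.4 -0.1 0 4 17 1;-0.2 0.8 -0.2 0 8 34 1;-0.3 1.2 -0.3 0 12 51 1;-0.412 1.521 -0.413 -0.5 16 68.5 1;-0.412 1.521 -0.413 -0.5 16 68.5 1;-0.412 1.521 -0.413 -0.5 16 68.5 1;-0.412 1.521 -0.413 -0.5 16 68.5 1;-0.412 1.521 -0.413 -0.5 16 68.5 1;-0.412 1.521 -0.413 -0.5 16 68.5 1;-0.412 1.521 -0.413 -0.5 16 68.5 1;-0.412 1.521 -0.413 -0.5 16 68.5 1;-0.412 1.521 -0.413 -0.5 16 68.5 1;-0.412 1.521 -0.413 -0.5 16 68.5 1;-0.412 1.521 -0.413 -0.5 16 68.5 1;-0.412 1.521 -0.413 -0.5 16 68.5 1"

```text
clock: 16.27
position: [0.4558, 0.1678, 0.24]
tool_rot: [-1.571, -0.0, 0.354]
force: [0.4, -0.5, -0.1]
grip_width: 0.0855
```

Run:
```python
from h import *
o=monitor.observe();print(o['clock'],o['position'],o['qpos'].round(2),o['force'].round(1),o['grip_width'])
ims=cams.grab_frame("side")
C=np.array([.431,.158,.035]);Z=np.array([0,0,1.])
overlay("side",ims,C,az(20),az(110),Z,"pics/o13.png",255,160,90,80,7)
cmd([.456,.167,.112],down(20))
```

```text
16.2667 [0.45584007 0.16775831 0.24002796] [-0.87  0.34  0.5   1.98 -0.21  0.88  0.09] [ 0.4 -0.5 -0.1] 0.08545492053319038
row:  0.0 0.0058 0.0005 -0.5 128.2 -0.4  ang 0.3 dist 128.2
```

View pics/o13.png

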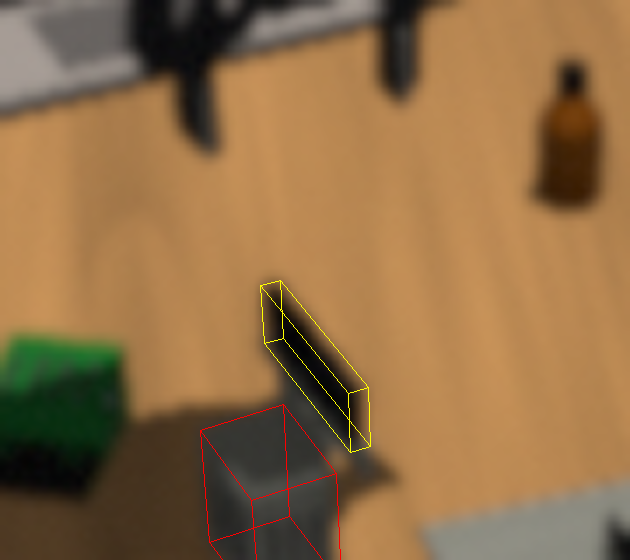

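Call:
send_rows:
  series: "0 0 0 1 25 0 1;0 0 0 1 50 0 1;0 0 0 1 75 0 1;0 0 0 1 95 0 1;0 0 0 1 110 0 1;0 0 0 1 120 0 1;0 0 0 1 128 0 1;0 0 0 1 128 0 1"

```text
clock: 16.98
position: [0.4577, 0.1673, 0.1115]
tool_rot: [-1.571, -0.001, 0.35]
force: [-0.1, -1.1, -1.1]
grip_width: 0.0859
```

Run:
```python
from h import *
o=monitor.observe();print(o['clock'],o['position'],o['force'].round(1),o['grip_width'])
ims=cams.grab_frame("side");crop("side",255,160,90,80,7,"pics/s14.png",ims);crop("top",230,225,90,80,7,"pics/t14.png")
```

```text
16.9833 [0.45767713 0.16729151 0.11153634] [-0.1 -1.1 -1.1] 0.08585080377935693
pics/s14.png origin 210 120 scale 7
pics/t14.png origin 185 185 scale 7
```

View pics/s14.png

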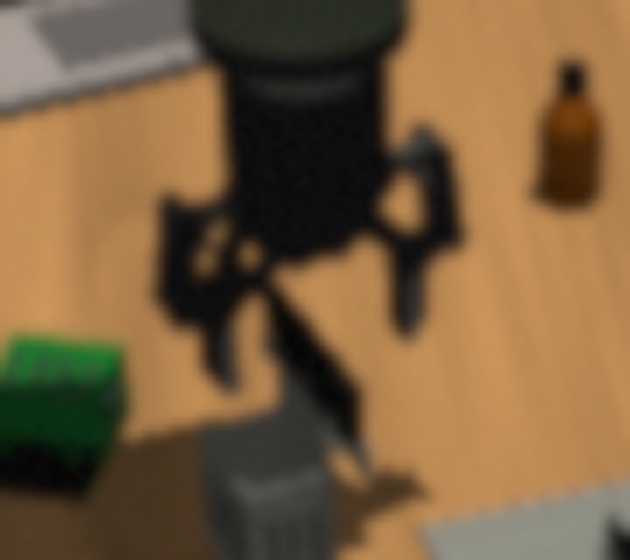

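View pics/t14.png

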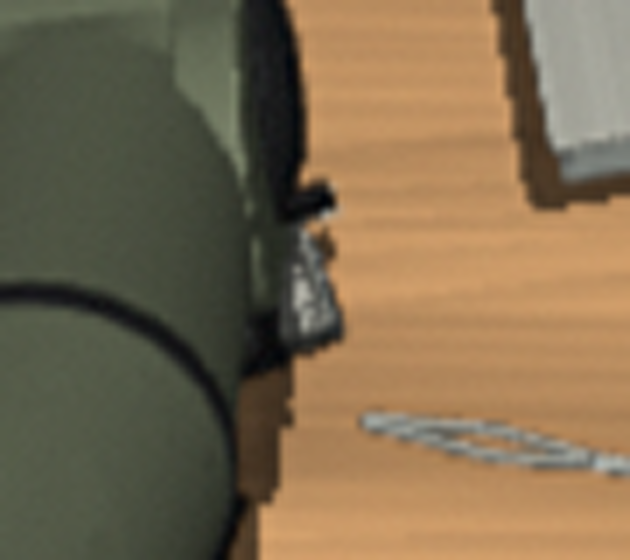

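Call:
send_rows:
  force: 40
  series: "0 0 0 0 0 0 0.6;0 0 0 0 0 0 0.4;0 0 0 0 0 0 0.25;0 0 0 0 0 0 0.15;0 0 0 0 0 0 0.1;0 0 0 0 0 0 0.05;0 0 0 0 0 0 0;0 0 0 0 0 0 0;0 0 0 0 0 0 0;0 0 0 0 0 0 0;0 0 0 0 0 0 0;0 0 0 0 0 0 0;0 0 0 0 0 0 0"

```text
clock: 18.17
position: [0.4574, 0.1677, 0.113]
tool_rot: [-1.571, -0.002, 0.349]
force: [-4.0, -0.6, 10.2]
grip_width: 0.0096
```

Run:
```python
from h import *
o=monitor.observe();print(o['clock'],o['position'],o['force'].round(1),o['moment'].round(2),o['grip_width'])
ims=cams.grab_frame("side");crop("side",255,165,90,80,7,"pics/s15.png",ims)
```

```text
18.1667 [0.45744024 0.16766448 0.11302393] [-4.  -0.6 10.2] [-0.43  1.39 -0.15] 0.00957954707437875
pics/s15.png origin 210 125 scale 7
```

View pics/s15.png

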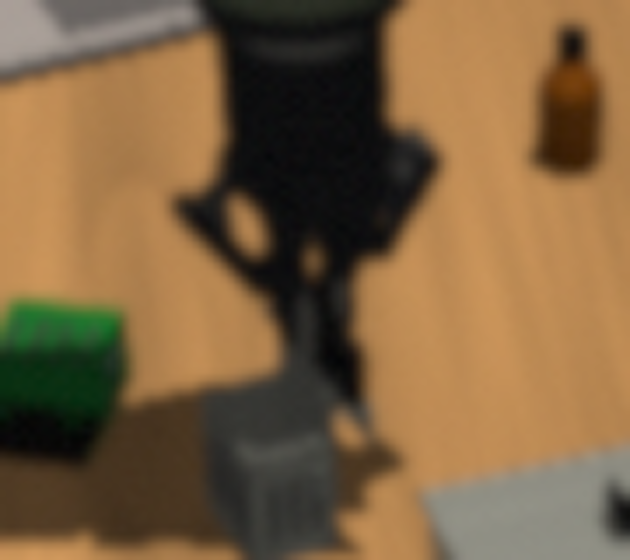

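Call:
send_rows:
  force: 60
  series: "0 0 0 0 0 0 0;0 0 0 0 -5 0 0;0 0 0 0 -20 0 0;0 0 0 0 -40 0 0;0 0 0 0 -65 0 0;0 0 0 0 -90 0 0;0 0 0 0 -115 0 0;0 0 0 0 -140 0 0;0 0 0 0 -165 0 0;0 0 0 0 -190 0 0;0 0 0 0 -205 0 0;0 0 0 0 -205 0 0;0 0 0 0 -205 0 0"

```text
clock: 19.3
position: [0.4572, 0.1676, 0.3179]
tool_rot: [-1.57, -0.004, 0.349]
force: [-1.1, 1.0, -3.2]
grip_width: 0.0088
```

Run:
```python
from ik import *
o=monitor.observe();print(o['clock'],o['position'],o['force'].round(1),o['moment'].round(2),o['grip_width'])
q=o['qpos'];print(q.round(2))
ims=cams.grab_frame("side");P=o['position'];
C=np.array([P[0],P[1],0])-.0265*az(20)+np.array([0,0,P[2]-.113+.035])
overlay("side",ims,C,az(20),az(110),np.array([0,0,1.]),"pics/o16.png",255,110,90,80,7)
for x,A in(([.50,-.05,.33],5),([.588,-.302,.33],-9.7)):
    cmd(x,down(A));r=ik(np.array(x),down(A),q);q=r[0];print(q.round(2),r[1:])
```

```text
19.3 [0.45722063 0.16764083 0.31794657] [-1.1  1.  -3.2] [ 0.   -0.07 -0.05] 0.008796001788400324
[-0.92  0.24  0.54  1.88 -0.14  1.06  0.03]
row:  -0.0003 0.2622 0.0027 -34.0 -12.9 -219.1  ang 15.0 dist 222.1
[-0.54  0.29  0.67  1.82 -0.2   1.1   0.28] (np.float64(6.7609119061301285e-06), np.float64(0.001988943411063746))
row:  -0.0007 0.5188 0.0027 -37.6 -12.9 -486.0  ang 29.7 dist 487.6
[ 0.    0.59  0.64  1.4  -0.36  1.26  0.5 ] (np.float64(1.1990071357159724e-05), np.float64(0.0030145108106401763))
```

View pics/o16.png

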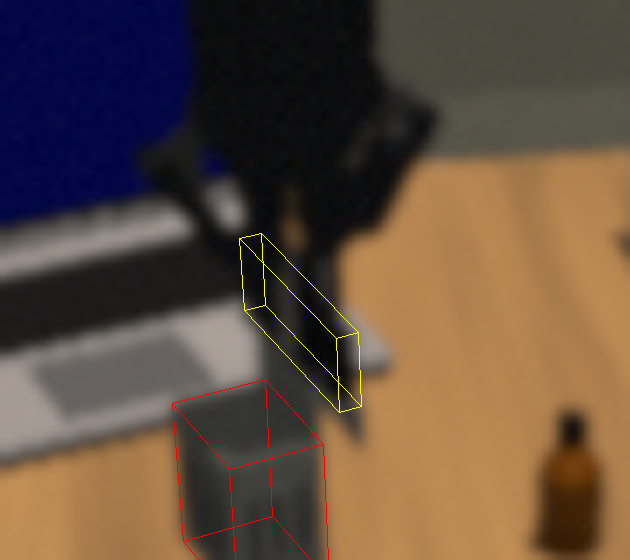

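```bash
cat > wall.py <<'E'
from h import *
def wall(n,im,a,b,z=.12,hw=5,wm=None):
    """centroid of bright rim across line a-b (full-image px), world pts"""
    a=np.array(a,float);b=np.array(b,float);d=(b-a);L=np.linalg.norm(d);d/=L;nn=np.array([-d[1],d[0]])
    hsv=cv2.cvtColor(np.ascontiguousarray(im),cv2.COLOR_RGB2HSV).astype(np.float32)
    W=hsv[...,2]*(1-hsv[...,1]/255)
    P=[]
    for s in np.linspace(.15,.85,25):
        u=np.arange(-hw,hw+.01,.25);pts=(a+d*L*s)[None]+u[:,None]*nn
        v=cv2.remap(W,pts[:,0].astype(np.float32)[None],pts[:,1].astype(np.float32)[None],cv2.INTER_LINEAR)[0]
        pk=u[np.argmax(v*np.exp(-(u/4)**2))];m=abs(u-pk)<2.2;w=np.clip(v-0.55*v.max(),0,None)*m
        P.append((a+d*L*s)+nn*(w@u/w.sum()))
    P=np.array(P);Q=np.array([onz(n,p,z) for p in P])
    vx,vy,x0,y0=cv2.fitLine(Q[:,:2].astype(np.float32),cv2.DIST_HUBER,0,.001,.001).ravel()
    return Q,np.array([x0,y0]),np.array([vx,vy])
if __name__=="__main__":
    t=cv2.imread('pics/top0.png')[:,:,::-1];s=cv2.imread('pics/side0.png')[:,:,::-1]
    tc=[np.array(p)/8+np.array([335,165])-.44 for p in[(175,72),(420,114),(360,487),(112,442)]]
    sc=[np.array(p)/7+np.array([255,250])-.43 for p in[(90,82),(482,90),(495,295),(78,282)]]
    for n,im,c,nm in(("top",t,tc,["far","right","near","left"]),("side",s,sc,["left","far","right","near"])):
        for i in range(4):
            Q,o,v=wall(n,im,c[i],c[(i+1)%4]);print(n,nm[i],"pt",Q.mean(0).round(4),"dir",np.degrees(np.arctan2(v[1],v[0])).round(2),"rms",np.std((Q[:,:2]-o)@np.array([-v[1],v[0]])).round(4))
E
python3 wall.py
```

```text
top far pt [ 0.5898 -0.3029  0.12  ] dir 80.1 rms 0.0002
top right pt [ 0.5102 -0.3372  0.12  ] dir -9.49 rms 0.0002
top near pt [ 0.4483 -0.2779  0.12  ] dir 80.16 rms 0.0004
top left pt [ 0.5252 -0.2449  0.12  ] dir -9.54 rms 0.0003
side left pt [ 0.5241 -0.2433  0.12  ] dir -9.92 rms 0.0003
side far pt [ 0.5875 -0.3025  0.12  ] dir 80.48 rms 0.0002
side right pt [ 0.5089 -0.3354  0.12  ] dir -9.29 rms 0.0003
side near pt [ 0.4451 -0.2789  0.12  ] dir 80.5 rms 0.0002
```

Run:
```python
from h import *
cmd([.5827,-.3017,.318],down(-9.7));print(onz("top",(342,125),.1))
```

```text
row:  -0.0007 0.5188 0.0027 -42.5 -0.9 -483.9  ang 29.7 dist 485.8
[ 0.75771652 -0.21550058  0.1       ]
```

Call:
send_rows:
  series: "0 0.02 0 -2 0 -15 0;0 0.05 0 -4 0 -45 0;0 0.08 0 -7 0 -80 0;0 0.12 0 -10 0 -115 0;0 0.16 0 -13 0 -150 0;0 0.2 0 -17 0 -185 0;0 0.24 0 -20 0 -220 0;0 0.28 0 -23 0 -255 0;0 0.32 0 -26 0 -290 0;0 0.36 0 -29 0 -325 0;0 0.4 0 -32 0 -360 0;0 0.44 0 -35 0 -395 0;0 0.48 0.001 -38 -0.5 -430 0;0 0.5 0.002 -41 -1 -460 0;-0.001 0.519 0.003 -42.5 -1 -478 0;-0.001 0.519 0.003 -42.5 -1 -484 0;-0.001 0.519 0.003 -42.5 -1 -484 0;-0.001 0.519 0.003 -42.5 -1 -484 0"

```text
clock: 20.85
position: [0.5825, -0.3014, 0.3175]
tool_rot: [-1.571, 0.002, -0.17]
force: [0.2, 1.1, -2.4]
grip_width: 0.0088
```

```bash
cat > chk.py <<'E'
from h import *
import sys
nm=sys.argv[1]
o=monitor.observe();P=o['position'];Rm=rot(o['tool_rot']);print(o['clock'],P.round(4),o['tool_rot'].round(4),"F",o['force'].round(1),"M",o['moment'].round(2),o['grip_width'].round(4),o['qpos'].round(2))
u=az(-9.7);W=np.array([.5886,-.3027,.12]);d=P-W;print("tool rel wall: x",(d@u*1000).round(1),"y",(d@az(80.3)*1000).round(1),"lip z est",(P[2]-.021).round(4), "yaw",np.degrees(np.arctan2(Rm[1,0],Rm[0,0])).round(2))
xb=Rm[:,0];zb=-Rm[:,1];yb=np.cross(zb,xb)
C=P-.0265*xb-.078*zb
c=proj("side",P-.04*zb)
overlay("side",cams.grab_frame("side"),C,xb,yb,zb,f"pics/{nm}s.png",c[0],c[1]+15,90,80,7)
c=proj("top",P)
overlay("top",cams.grab_frame("top"),C,xb,yb,zb,f"pics/{nm}t.png",c[0],c[1],90,80,7)
E
python3 chk.py c17
```

```text
Traceback (most recent call last):
  File "chk.py", line 4, in <module>
    o=monitor.observe();P=o['position'];Rm=rot(o['tool_rot']);print(o['clock'],P.round(4),o['tool_rot'].round(4),"F",o['force'].round(1),"M",o['moment'].round(2),o['grip_width'].round(4),o['qpos'].round(2))
                                                                                                                                                                  ^^^^^^^^^^^^^^^^^^^^^
AttributeError: 'float' object has no attribute 'round'
```

```bash
sed -i "s/o\['grip_width'\].round(4)/round(o['grip_width'],4)/" chk.py; python3 chk.py c17
```

```text
20.85 [ 0.5825 -0.3014  0.3175] [-1.5705e+00  1.5000e-03 -1.6980e-01] F [ 0.2  1.1 -2.4] M [ 0.02 -0.01  0.03] 0.0088 [-0.04  0.61  0.71  1.44 -0.4   1.24  0.55]
tool rel wall: x -6.2 y 0.3 lip z est 0.2965 yaw -9.73
```

View pics/c17s.png

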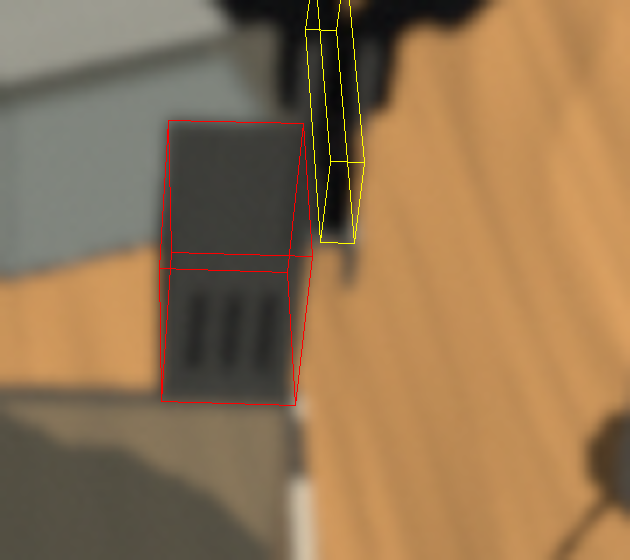

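View pics/c17t.png

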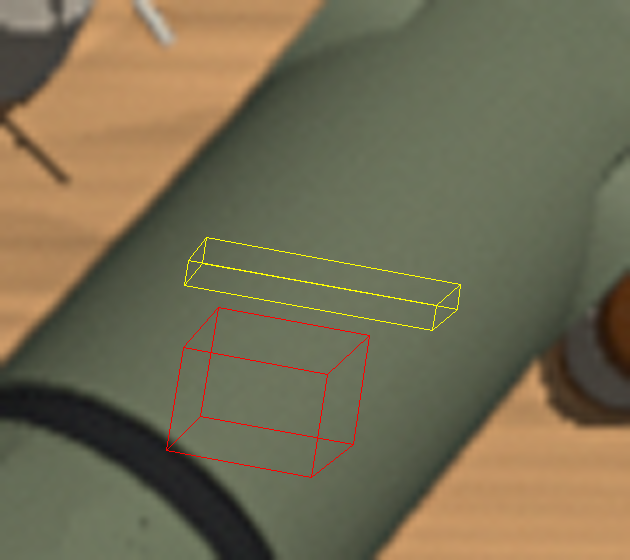

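Call:
send_rows:
  series: "0 0 0 0 15 0 0;0 0 0 0 35 0 0;0 0 0 0 55 0 0;0 0 0 0 75 0 0;0 0 0 0 92 0 0;0 0 0 0 105 0 0;0 0 0 0 115 0 0;0 0 0 0 122 0 0;0 0 0 0 129 0 0;0 0 0 0 136 0 0;0 0 0 0 143 0 0;0 0 0 0 149 0 0;0 0 0 0 151 0 0;0 0 0 0 151 0 0;0 0 0 0 151 0 0"

```text
clock: 22.2
position: [0.5831, -0.302, 0.1679]
tool_rot: [-1.571, -0.0, -0.17]
force: [-0.1, -1.2, -2.8]
grip_width: 0.0093
```

```bash
python3 chk.py c18
```

```text
22.2 [ 0.5831 -0.302   0.1679] [-1.5711e+00 -4.0000e-04 -1.6990e-01] F [-0.1 -1.2 -2.8] M [ 0.02 -0.08 -0.03] 0.0093 [ 0.01  0.74  0.62  1.6  -0.5   0.96  0.63]
tool rel wall: x -5.6 y -0.2 lip z est 0.1469 yaw -9.73
```

View pics/c18s.png

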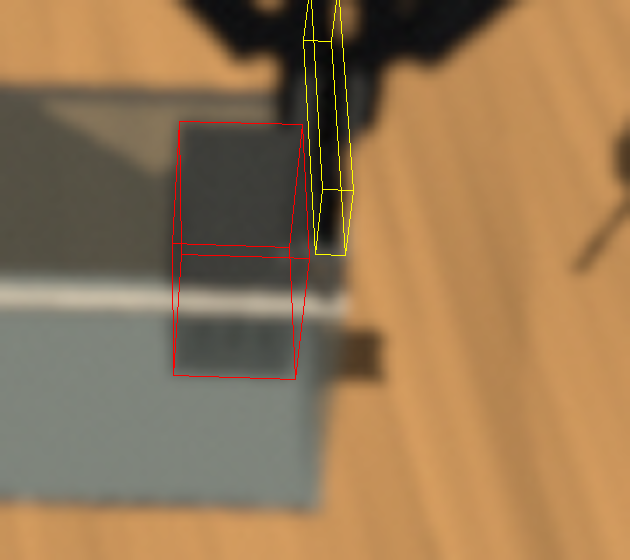

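Call:
send_rows:
  series: "0 0 0 1.5 0 0 0;0 0 0 3 0 0 0;0 0 0 4.5 0 0 0;0 0 0 4.5 0 0 0;0 0 0 4.5 0 0 0"

```text
clock: 22.72
position: [0.5875, -0.3026, 0.1677]
tool_rot: [-1.571, -0.0, -0.17]
force: [-0.1, 0.3, -3.0]
grip_width: 0.0089
```

Call:
send_rows:
  series: "0 0 0 0.5 0 0 0;0 0 0 1 0 0 0;0 0 0 1 0 0 0"

```text
clock: 22.97
position: [0.5885, -0.3027, 0.1677]
tool_rot: [-1.571, -0.0, -0.17]
force: [-0.6, -0.1, -2.7]
grip_width: 0.009
```

Call:
send_rows:
  series: "0 0 0 0.5 0 0 0;0 0 0 1 0 0 0;0 0 0 1 0 0 0"

```text
clock: 23.22
position: [0.5895, -0.3029, 0.1677]
tool_rot: [-1.571, -0.0, -0.17]
force: [-0.8, 0.4, -3.2]
grip_width: 0.009
```

Call:
send_rows:
  series: "0 0 0 0.4 0 0 0;0 0 0 0.8 0 0 0;0 0 0 0.8 0 0 0"

```text
clock: 23.47
position: [0.5899, -0.3031, 0.1677]
tool_rot: [-1.571, 0.0, -0.17]
force: [-3.0, 0.6, -2.2]
grip_width: 0.0091
```

Call:
send_rows:
  series: "0 0 0 0.4 0 0 0;0 0 0 0.8 0 0 0;0 0 0 0.8 0 0 0"

```text
clock: 23.72
position: [0.5902, -0.3032, 0.1676]
tool_rot: [-1.571, 0.001, -0.17]
force: [-6.5, 1.6, -0.8]
grip_width: 0.0091
```

Call:
send_rows:
  series: "0 0 0 0.4 0 0 0;0 0 0 0.8 0 0 0;0 0 0 0.8 0 0 0"

```text
clock: 23.97
position: [0.5905, -0.3032, 0.1675]
tool_rot: [-1.571, 0.003, -0.17]
force: [-9.9, 2.9, 1.8]
grip_width: 0.009
```

Call:
send_rows:
  series: "0 0 0 -2 0 0 0;0 0 0 -3.7 0 0 0;0 0 0 -3.7 0 0 0;0 0 0 -3.7 0 0 0"

```text
clock: 24.3
position: [0.5884, -0.3027, 0.1679]
tool_rot: [-1.571, -0.001, -0.17]
force: [0.3, 0.1, -3.4]
grip_width: 0.0092
```

```bash
python3 chk.py c19
```

```text
24.3 [ 0.5884 -0.3027  0.1679] [-1.571e+00 -1.000e-03 -1.697e-01] F [ 0.3  0.1 -3.4] M [ 0.01 -0.04  0.02] 0.0092 [ 0.01  0.75  0.62  1.59 -0.5   0.97  0.62]
tool rel wall: x -0.2 y 0.0 lip z est 0.1469 yaw -9.72
```

View pics/c19s.png

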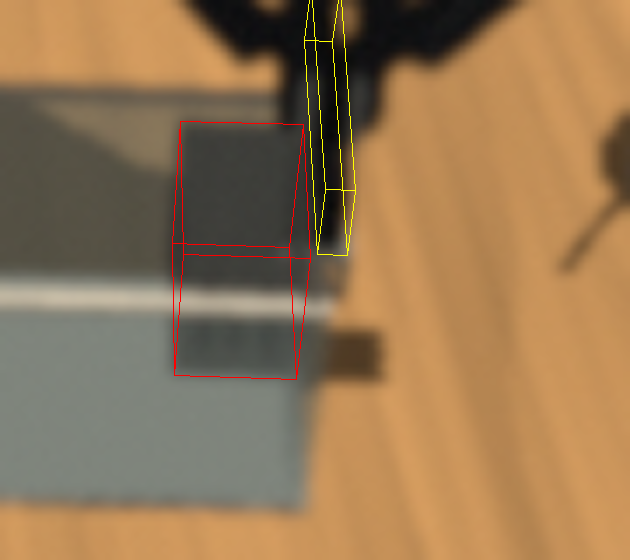

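Call:
send_rows:
  series: "0 0 0 0 2 0 0;0 0 0 0 4 0 0;0 0 0 0 6 0 0;0 0 0 0 7 0 0;0 0 0 0 8 0 0;0 0 0 0 8 0 0"

```text
clock: 24.9
position: [0.5881, -0.3027, 0.1594]
tool_rot: [-1.571, 0.0, -0.17]
force: [-0.2, -0.6, -3.4]
grip_width: 0.009
```

Call:
send_rows:
  series: "0 0 0 0 1 0 0;0 0 0 0 2 0 0;0 0 0 0 3 0 0;0 0 0 0 3 0 0"

```text
clock: 25.23
position: [0.588, -0.3027, 0.1565]
tool_rot: [-1.571, 0.0, -0.17]
force: [-0.1, 0.2, -2.8]
grip_width: 0.0089
```

Call:
send_rows:
  series: "0 0 0 0 1 0 0;0 0 0 0 2 0 0;0 0 0 0 3 0 0;0 0 0 0 3 0 0"

```text
clock: 25.57
position: [0.5881, -0.3026, 0.1535]
tool_rot: [-1.571, -0.0, -0.17]
force: [-0.2, -0.4, -2.5]
grip_width: 0.0088
```

Call:
send_rows:
  series: "0 0 0 0 1.5 0 0;0 0 0 0 3 0 0;0 0 0 0 4.5 0 0;0 0 0 0 6 0 0;0 0 0 0 7.5 0 0;0 0 0 0 9 0 0;0 0 0 0 9 0 0"

```text
clock: 26.15
position: [0.588, -0.3026, 0.1444]
tool_rot: [-1.571, 0.0, -0.17]
force: [0.8, 0.3, -3.7]
grip_width: 0.0092
```

Call:
send_rows:
  series: "0 0 0 0 1 0 0;0 0 0 0 2 0 0;0 0 0 0 2 0 0"

```text
clock: 26.4
position: [0.5881, -0.3026, 0.1425]
tool_rot: [-1.571, -0.0, -0.17]
force: [0.5, 0.2, -2.0]
grip_width: 0.0093
```

Call:
send_rows:
  series: "0 0 0 0 1 0 0;0 0 0 0 1 0 0"

```text
clock: 26.57
position: [0.5881, -0.3027, 0.1416]
tool_rot: [-1.571, -0.0, -0.17]
force: [0.2, 0.3, -3.4]
grip_width: 0.0089
```

Call:
send_rows:
  series: "0 0 0 0 0.8 0 0;0 0 0 0 0.8 0 0"

```text
clock: 26.73
position: [0.5882, -0.3028, 0.1413]
tool_rot: [-1.571, -0.001, -0.17]
force: [-1.7, 2.9, 3.4]
grip_width: 0.0088
```

Call:
send_rows:
  series: "0 0 0 0 0.8 0 0;0 0 0 0 0.8 0 0"

```text
clock: 26.9
position: [0.5883, -0.3027, 0.1412]
tool_rot: [-1.571, -0.001, -0.17]
force: [-5.7, 4.1, 15.8]
grip_width: 0.0087
```

Call:
send_rows:
  series: "0 0 0 0 0.8 0 0;0 0 0 0 0.8 0 0"

```text
clock: 27.07
position: [0.5883, -0.3028, 0.1412]
tool_rot: [-1.57, -0.001, -0.17]
force: [-8.9, 8.1, 27.8]
grip_width: 0.0089
```

Call:
send_rows:
  series: "0 0 0 0 -1.6 0 0;0 0 0 0 -1.6 0 0;0 0 0 0 -1.6 0 0.1;0 0 0 0 -1.6 0 0.2;0 0 0 0 -1.6 0 0.3;0 0 0 0 -1.6 0 0.4;0 0 0 0 -1.6 0 0.4;0 0 0 0 -1.6 0 0.4"

```text
clock: 27.73
position: [0.5881, -0.3027, 0.1408]
tool_rot: [-1.571, -0.0, -0.17]
force: [-0.0, 0.4, -0.5]
grip_width: 0.0342
```

```bash
python3 chk.py c20
```

```text
27.7333 [ 0.5881 -0.3027  0.1408] [-1.571e+00 -2.000e-04 -1.698e-01] F [-0.   0.4 -0.5] M [ 0.02 -0.02 -0.05] 0.0342 [ 0.02  0.78  0.6   1.6  -0.52  0.92  0.64]
tool rel wall: x -0.5 y -0.1 lip z est 0.1198 yaw -9.73
```

View pics/c20s.png

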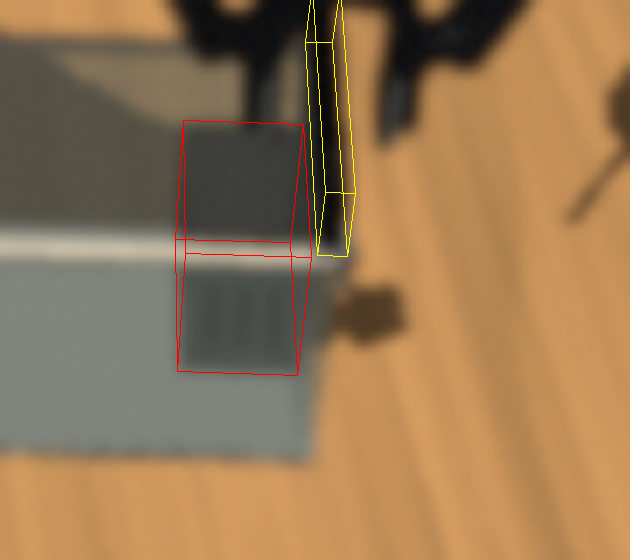

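Seated and released. Withdrawing upward.

Call:
send_rows:
  series: "0 0 0 0 -5 0 0.4;0 0 0 0 -12 0 0.4;0 0 0 0 -20 0 0.4;0 0 0 0 -35 0 0.4;0 0 0 0 -55 0 0.4;0 0 0 0 -80 0 0.4;0 0 0 0 -110 0 0.4;0 0 0 0 -140 0 0.4;0 0 0 0 -170 0 0.4;0 0 0 0 -180 0 0.4;0 0 0 0 -180 0 0.4"

```text
clock: 28.75
position: [0.5886, -0.3034, 0.3247]
tool_rot: [-1.572, -0.005, -0.17]
force: [-0.2, 0.1, 0.0]
grip_width: 0.0344
```

Call:
send_rows:
  series: "0 0 0 -20 0 20 0.4;0 0 0 -50 0 50 0.4;0 0 0 -75 0 80 0.4;0 0 0 -100 0 110 0.4;0 0 0 -120 0 140 0.4;0 0 0 -130 0 160 0.4;0 0 0 -130 0 160 0.4;0 0 0 -130 0 160 0.4"

```text
clock: 29.42
position: [0.4868, -0.1217, 0.3208]
tool_rot: [-1.57, -0.0, -0.167]
force: [0.4, -0.4, -0.5]
grip_width: 0.0345
```

Run:
```python
from h import *
o=monitor.observe();print(o['clock'],o['position'],o['force'].round(1),np.abs(o['qd']).max())
u=az(-9.7);v=az(80.3);Z=np.array([0,0,1.]);W=np.array([.5885,-.3027,0])
C=W-.0265*u+.063*Z
s=cams.grab_frame("side");t=cams.grab_frame("top")
cv2.imwrite("pics/s21full.png",s[:,:,::-1]);cv2.imwrite("pics/t21full.png",t[:,:,::-1])
c=proj("side",C);overlay("side",s,C,u,v,Z,"pics/f_s.png",c[0],c[1],90,80,7)
c=proj("top",C);overlay("top",t,C,u,v,Z,"pics/f_t.png",c[0],c[1],90,80,7)
```

```text
29.4167 [ 0.48683518 -0.12169414  0.32084615] [ 0.4 -0.4 -0.5] 0.04703121740774814
```

View pics/f_s.png

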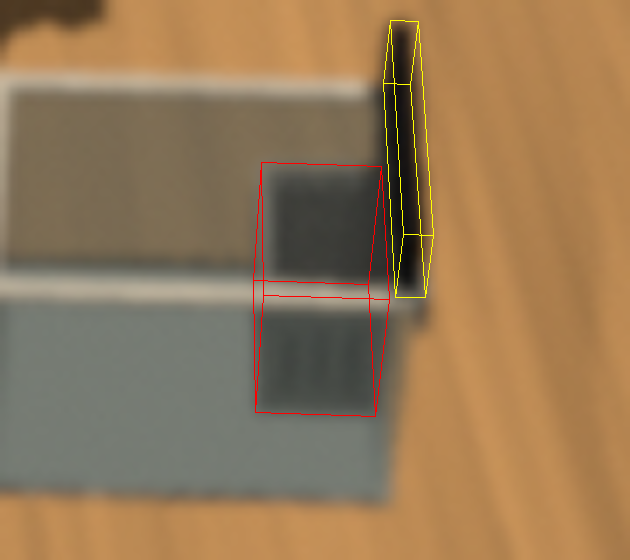

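View pics/f_t.png

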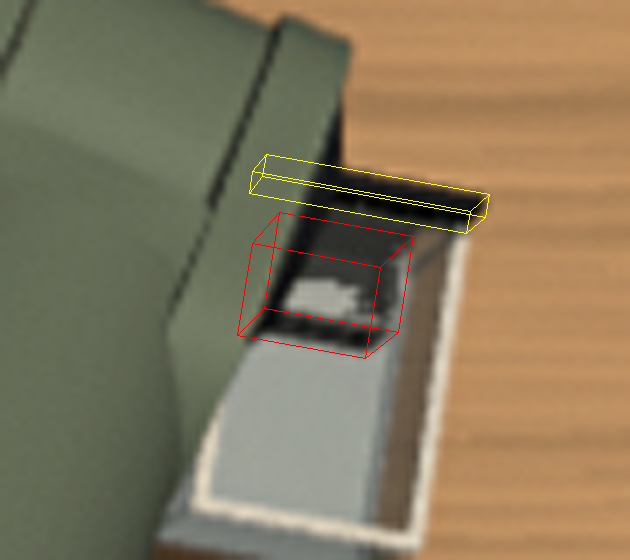

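View pics/t21full.png

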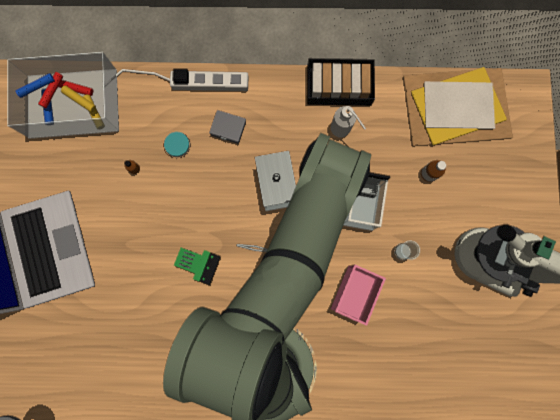

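Run:
```python
from h import *
crop("side",*proj("side",[.57,-.3,.1]),60,60,9,"pics/last.png")
print(np.abs(monitor.observe()['qd']).max()); print(bot.job_done())
```

```text
pics/last.png origin 286 251 scale 9
0.008923810970607682
the job is handed in; nothing more can be done
None
```

View pics/last.png

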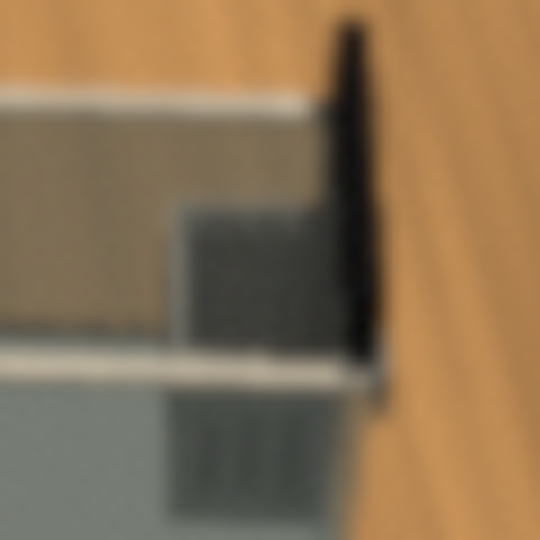

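The basket now hangs from the far short wall of the open glass tank, with the box inside and the flange outside. I handed the job in at about 29.5 s of the 61 s allowed; no verdict was reported.

**What I did:** I gripped the steel basket across its box and stood it upright on the bench, let go, and pinched it by the handle. I then carried it over the covered tank, touched the back sheet lightly against the inside of the wall to centre the lip channel, and lowered it onto the rim. After letting go I moved the gripper clear.

**Last checks:**
- **Seat:** the lip is estimated at 119.8 to 120 mm, about 0.5 mm from the wall's middle. The jaws were within 0.1° of the tank's measured angle. The final side view shows the basket upright, with its foot clear of the tank floor.
- **Forces:** the wrist force peaked at about 28 N in the readings, taken while seating on the rim. It was about zero after release.
- **Bystanders:** those visible in the final top picture look unmoved. The beaker and part of the forceps were hidden by the arm, though the arm passed well above them.

**What went wrong or disagreed:**
- My first try at standing the basket, with the gripper pointing outward, ran into joint position limits. I reversed it and stood the basket with the gripper pointing inward instead.
- The two cameras disagreed by about 2 mm on where the wall is; the touch against the wall settled it between the two readings.

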